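# Pin the hold-down arms onto the soldering frame

### The job

Fit every hold-down arm that lies on the bench (there are two or three) to the soldering frame: slide its hole end into a free clevis so that the arm lies straight across onto the edge of the circuit board, line up the holes, and push one pin fully home through clevis and arm. The pins stand in the pot under its loose cap: lift the cap off by its knob, stand it upright on the bench clear of the pot, and when all the arms are pinned put it back on the pot to cover the spare pins, which stay in their holes. Leave the green flux tin, the red side cutters and the small blue reel of solder where they are.

Things in the scene. Friction and masses are not known exactly. Their poses are not given: they have to be found in the camera images.
- frame: Soldering frame, fixed: aluminium plate 168 x 164 x 6 mm, a dark steel rail with three clevises along its near edge, a green circuit board behind. Origin on the bench under the finger ribs of fitted arms. x points from the clevises to the board (away from the robot), y along the row, z up. Clevis holes at x -46 mm, y +56, 0, -56 mm. Between rail and board it is open to the plate.
- board_edge (a point): Middle of the near edge of the circuit board's top face, 24 mm above the bench, at frame x +20 mm; board 66 (x) by 152 (y) mm, on black ledges. A fitted arm's rubber tip lies on the board, reaching frame x +46 mm. Components up to 9 mm high stand only between the lanes of the arms (17 to 39 mm either side of the frame's x axis).
- clevis_1 (a point): Hole centre on top of the clevis at frame y +56 mm, 47 mm above the bench; axes as the frame's. Each clevis is 26 mm wide, open to the board (+x) and both flanks, closed by a web 17 mm behind the hole axis (-x). Slot for the arm from z 24 (rail top) to 37 mm; upper ear z 37 to 47 mm; rail and ear reach 13 mm in front of the hole. Vertical 12.5 mm hole through the ear and the rail to z 6 mm.
- clevis_2 (a point): The same point of the middle clevis, at frame y = 0.
- clevis_3 (a point): The same point of the clevis at frame y = -56 mm.
- bar_1: Hold-down arm, loose, 60 to 130 g: flat bar 106 x 22 x 10 mm with an upright blue finger rib (40 long, 12 wide, its top 46 mm above the underside) to grip across the 12 mm. Origin: underside below the rib's middle. x points along the bar to the hole end (hole at +46, end at +60 mm; black rubber tip at -46 mm), z up. Fitted: underside 24 mm above the bench, x opposite to the frame's x. May be absent.
- bar_2: Hold-down arm, loose, 60 to 130 g: flat bar 106 x 22 x 10 mm with an upright blue finger rib (40 long, 12 wide, its top 46 mm above the underside) to grip across the 12 mm. Origin: underside below the rib's middle. x points along the bar to the hole end (hole at +46, end at +60 mm; black rubber tip at -46 mm), z up. Fitted: underside 24 mm above the bench, x opposite to the frame's x. May be absent.
- bar_3: Hold-down arm, loose, 60 to 130 g: flat bar 106 x 22 x 10 mm with an upright blue finger rib (40 long, 12 wide, its top 46 mm above the underside) to grip across the 12 mm. Origin: underside below the rib's middle. x points along the bar to the hole end (hole at +46, end at +60 mm; black rubber tip at -46 mm), z up. Fitted: underside 24 mm above the bench, x opposite to the frame's x. May be absent.
- bar_1_hole (a point): Centre of the 12.5 mm hole in the hole end of bar_1, on the arm's top face, 10 mm above its underside. Absent with its arm.
- bar_2_hole (a point): Centre of the 12.5 mm hole in the hole end of bar_2, on the arm's top face, 10 mm above its underside. Absent with its arm.
- bar_3_hole (a point): Centre of the 12.5 mm hole in the hole end of bar_3, on the arm's top face, 10 mm above its underside. Absent with its arm.
- pot: Pin pot, fixed: round grey foot of 100 mm diameter, 6 mm thick, with a black block 58 x 58 mm on it, top 47 mm above the bench, and in the block four vertical holes at x +-19, y +-19 mm, a pin in each at the start. Origin: centre of its underside, on the bench; z up. Between pot and frame stands a blue board holder, up to 0.2 m high: pass over it.
- pin_1: Clevis pin, loose, 35 g, upright: steel shank 10 mm diameter, 38 mm long (lowest 10 mm tapered), flange 20 mm diameter, 4 mm thick, red knob 16 mm diameter, 22 mm high to grip. Origin on the axis at the flange's underside; z from point to knob (point at -38, knob +4 to +26 mm). Home, in the pot or in a clevis, the origin is 47 mm above the bench. Any pin fits any clevis.
- pin_2: Clevis pin, loose, 35 g, upright: steel shank 10 mm diameter, 38 mm long (lowest 10 mm tapered), flange 20 mm diameter, 4 mm thick, red knob 16 mm diameter, 22 mm high to grip. Origin on the axis at the flange's underside; z from point to knob (point at -38, knob +4 to +26 mm). Home, in the pot or in a clevis, the origin is 47 mm above the bench. Any pin fits any clevis.
- pin_3: Clevis pin, loose, 35 g, upright: steel shank 10 mm diameter, 38 mm long (lowest 10 mm tapered), flange 20 mm diameter, 4 mm thick, red knob 16 mm diameter, 22 mm high to grip. Origin on the axis at the flange's underside; z from point to knob (point at -38, knob +4 to +26 mm). Home, in the pot or in a clevis, the origin is 47 mm above the bench. Any pin fits any clevis.
- pin_4: Clevis pin, loose, 35 g, upright: steel shank 10 mm diameter, 38 mm long (lowest 10 mm tapered), flange 20 mm diameter, 4 mm thick, red knob 16 mm diameter, 22 mm high to grip. Origin on the axis at the flange's underside; z from point to knob (point at -38, knob +4 to +26 mm). Home, in the pot or in a clevis, the origin is 47 mm above the bench. Any pin fits any clevis.
- cap: Loose grey metal cap of the pot, 98 mm diameter, 73 mm high, open below, inner diameter 92 mm, 85 to 170 g, black knob on top. Origin: centre of its lower rim; z up. On the pot the rim rests on the foot, 6 mm above the bench, with 5 mm of play to the sides; lift it 80 mm to clear the pins. Bench kept free for it: near x 0.435, y 0.0 m.
- cap_knob (a point): The cap's knob, 22 mm diameter: on its axis, 88 mm above the cap's rim (the knob spans 73 to 98 mm above the rim).
- flux_tin: Bystander: round tin, 79 mm diameter, 24 mm high, green lid. Leave alone.
- side_cutters: Bystander: side cutters with red grips, 113 mm long, lying to the right. Leave alone.
- blue_spool: Bystander: small reel of solder wire with blue flanges, 37 mm diameter, 32 mm high, near the front edge of the bench. Leave alone.

How it is judged:
On the way, in this order (a step that is already met when the one before it is completed fails the run):
1. the cap has been lifted off and stands upright on the bench, clear of the pot, let go (height (world z) of cap below 0.006 m and horizontal distance between cap and pot above 0.105 m and angle between cap's own z axis and vertical below 0.06 rad and contact force between the fingers and cap below 0.3 N and linear speed of cap below 0.03 m/s), for 0.2 s.
2. every arm present is in a clevis, straight over the board, with a pin fully home through both, while the cap is still off ((horizontal distance between bar_1_hole and clevis_1 below 0.004 m or horizontal distance between bar_1_hole and clevis_2 below 0.004 m or horizontal distance between bar_1_hole and clevis_3 below 0.004 m) and angle between each of bar_1, bar_2, bar_3's own z axis and vertical below 0.12 rad and angle between the x axis of each of bar_1, bar_2, bar_3 and the x axis of frame, either way round below 0.26 rad and ((horizontal distance between pin_1 and bar_1_hole below 0.004 m and z of pin_1 in the frame of bar_1 between 0.018 and 0.0265 m and angle between the z axis of pin_1 and the z axis of bar_1, either way round below 0.12 rad) or (horizontal distance between pin_2 and bar_1_hole below 0.004 m and z of pin_2 in the frame of bar_1 between 0.018 and 0.0265 m and angle between the z axis of pin_2 and the z axis of bar_1, either way round below 0.12 rad) or (horizontal distance between pin_3 and bar_1_hole below 0.004 m and z of pin_3 in the frame of bar_1 between 0.018 and 0.0265 m and angle between the z axis of pin_3 and the z axis of bar_1, either way round below 0.12 rad) or (horizontal distance between pin_4 and bar_1_hole below 0.004 m and z of pin_4 in the frame of bar_1 between 0.018 and 0.0265 m and angle between the z axis of pin_4 and the z axis of bar_1, either way round below 0.12 rad)) and (horizontal distance between bar_2_hole and clevis_1 below 0.004 m or horizontal distance between bar_2_hole and clevis_2 below 0.004 m or horizontal distance between bar_2_hole and clevis_3 below 0.004 m) and ((horizontal distance between pin_1 and bar_2_hole below 0.004 m and z of pin_1 in the frame of bar_2 between 0.018 and 0.0265 m and angle between the z axis of pin_1 and the z axis of bar_2, either way round below 0.12 rad) or (horizontal distance between pin_2 and bar_2_hole below 0.004 m and z of pin_2 in the frame of bar_2 between 0.018 and 0.0265 m and angle between the z axis of pin_2 and the z axis of bar_2, either way round below 0.12 rad) or (horizontal distance between pin_3 and bar_2_hole below 0.004 m and z of pin_3 in the frame of bar_2 between 0.018 and 0.0265 m and angle between the z axis of pin_3 and the z axis of bar_2, either way round below 0.12 rad) or (horizontal distance between pin_4 and bar_2_hole below 0.004 m and z of pin_4 in the frame of bar_2 between 0.018 and 0.0265 m and angle between the z axis of pin_4 and the z axis of bar_2, either way round below 0.12 rad)) and (horizontal distance between bar_3_hole and clevis_1 below 0.004 m or horizontal distance between bar_3_hole and clevis_2 below 0.004 m or horizontal distance between bar_3_hole and clevis_3 below 0.004 m) and ((horizontal distance between pin_1 and bar_3_hole below 0.004 m and z of pin_1 in the frame of bar_3 between 0.018 and 0.0265 m and angle between the z axis of pin_1 and the z axis of bar_3, either way round below 0.12 rad) or (horizontal distance between pin_2 and bar_3_hole below 0.004 m and z of pin_2 in the frame of bar_3 between 0.018 and 0.0265 m and angle between the z axis of pin_2 and the z axis of bar_3, either way round below 0.12 rad) or (horizontal distance between pin_3 and bar_3_hole below 0.004 m and z of pin_3 in the frame of bar_3 between 0.018 and 0.0265 m and angle between the z axis of pin_3 and the z axis of bar_3, either way round below 0.12 rad) or (horizontal distance between pin_4 and bar_3_hole below 0.004 m and z of pin_4 in the frame of bar_3 between 0.018 and 0.0265 m and angle between the z axis of pin_4 and the z axis of bar_3, either way round below 0.12 rad)) and horizontal distance between cap and pot above 0.06 m), for 0.2 s.
At the end, for the whole second after the job is handed in: Each arm present: level in a clevis, hole within 4 mm of the clevis axis, within 0.26 rad of straight, a pin upright through both within 4 mm and home on the upper ear. Other pins home in the pot. Cap upright on the pot, within 7 mm of centre, rim within 4 mm of the foot ((horizontal distance between bar_1_hole and clevis_1 below 0.004 m or horizontal distance between bar_1_hole and clevis_2 below 0.004 m or horizontal distance between bar_1_hole and clevis_3 below 0.004 m) and angle between each of bar_1, bar_2, bar_3's own z axis and vertical below 0.12 rad and angle between the x axis of each of bar_1, bar_2, bar_3 and the x axis of frame, either way round below 0.26 rad and ((horizontal distance between pin_1 and bar_1_hole below 0.004 m and z of pin_1 in the frame of bar_1 between 0.018 and 0.0265 m and angle between the z axis of pin_1 and the z axis of bar_1, either way round below 0.12 rad) or (horizontal distance between pin_2 and bar_1_hole below 0.004 m and z of pin_2 in the frame of bar_1 between 0.018 and 0.0265 m and angle between the z axis of pin_2 and the z axis of bar_1, either way round below 0.12 rad) or (horizontal distance between pin_3 and bar_1_hole below 0.004 m and z of pin_3 in the frame of bar_1 between 0.018 and 0.0265 m and angle between the z axis of pin_3 and the z axis of bar_1, either way round below 0.12 rad) or (horizontal distance between pin_4 and bar_1_hole below 0.004 m and z of pin_4 in the frame of bar_1 between 0.018 and 0.0265 m and angle between the z axis of pin_4 and the z axis of bar_1, either way round below 0.12 rad)) and (horizontal distance between bar_2_hole and clevis_1 below 0.004 m or horizontal distance between bar_2_hole and clevis_2 below 0.004 m or horizontal distance between bar_2_hole and clevis_3 below 0.004 m) and ((horizontal distance between pin_1 and bar_2_hole below 0.004 m and z of pin_1 in the frame of bar_2 between 0.018 and 0.0265 m and angle between the z axis of pin_1 and the z axis of bar_2, either way round below 0.12 rad) or (horizontal distance between pin_2 and bar_2_hole below 0.004 m and z of pin_2 in the frame of bar_2 between 0.018 and 0.0265 m and angle between the z axis of pin_2 and the z axis of bar_2, either way round below 0.12 rad) or (horizontal distance between pin_3 and bar_2_hole below 0.004 m and z of pin_3 in the frame of bar_2 between 0.018 and 0.0265 m and angle between the z axis of pin_3 and the z axis of bar_2, either way round below 0.12 rad) or (horizontal distance between pin_4 and bar_2_hole below 0.004 m and z of pin_4 in the frame of bar_2 between 0.018 and 0.0265 m and angle between the z axis of pin_4 and the z axis of bar_2, either way round below 0.12 rad)) and (horizontal distance between bar_3_hole and clevis_1 below 0.004 m or horizontal distance between bar_3_hole and clevis_2 below 0.004 m or horizontal distance between bar_3_hole and clevis_3 below 0.004 m) and ((horizontal distance between pin_1 and bar_3_hole below 0.004 m and z of pin_1 in the frame of bar_3 between 0.018 and 0.0265 m and angle between the z axis of pin_1 and the z axis of bar_3, either way round below 0.12 rad) or (horizontal distance between pin_2 and bar_3_hole below 0.004 m and z of pin_2 in the frame of bar_3 between 0.018 and 0.0265 m and angle between the z axis of pin_2 and the z axis of bar_3, either way round below 0.12 rad) or (horizontal distance between pin_3 and bar_3_hole below 0.004 m and z of pin_3 in the frame of bar_3 between 0.018 and 0.0265 m and angle between the z axis of pin_3 and the z axis of bar_3, either way round below 0.12 rad) or (horizontal distance between pin_4 and bar_3_hole below 0.004 m and z of pin_4 in the frame of bar_3 between 0.018 and 0.0265 m and angle between the z axis of pin_4 and the z axis of bar_3, either way round below 0.12 rad)) and ((horizontal distance between pin_1 and pot below 0.032 m and height (world z) of pin_1 between 0.044 and 0.0505 m and angle between pin_1's own z axis and vertical below 0.12 rad) or (horizontal distance between pin_1 and bar_1_hole below 0.004 m or horizontal distance between pin_1 and bar_2_hole below 0.004 m or horizontal distance between pin_1 and bar_3_hole below 0.004 m)) and ((horizontal distance between pin_2 and pot below 0.032 m and height (world z) of pin_2 between 0.044 and 0.0505 m and angle between pin_2's own z axis and vertical below 0.12 rad) or (horizontal distance between pin_2 and bar_1_hole below 0.004 m or horizontal distance between pin_2 and bar_2_hole below 0.004 m or horizontal distance between pin_2 and bar_3_hole below 0.004 m)) and ((horizontal distance between pin_3 and pot below 0.032 m and height (world z) of pin_3 between 0.044 and 0.0505 m and angle between pin_3's own z axis and vertical below 0.12 rad) or (horizontal distance between pin_3 and bar_1_hole below 0.004 m or horizontal distance between pin_3 and bar_2_hole below 0.004 m or horizontal distance between pin_3 and bar_3_hole below 0.004 m)) and ((horizontal distance between pin_4 and pot below 0.032 m and height (world z) of pin_4 between 0.044 and 0.0505 m and angle between pin_4's own z axis and vertical below 0.12 rad) or (horizontal distance between pin_4 and bar_1_hole below 0.004 m or horizontal distance between pin_4 and bar_2_hole below 0.004 m or horizontal distance between pin_4 and bar_3_hole below 0.004 m)) and horizontal distance between cap and pot below 0.007 m and height (world z) of cap below 0.01 m and angle between cap's own z axis and vertical below 0.06 rad); the robot touches nothing.
It fails at once if flux tin pushed more than 20 mm from its place (distance of flux_tin from where it was at the start of the episode above 0.02 m).
It fails at once if side cutters pushed more than 20 mm from its place (distance of side_cutters from where it was at the start of the episode above 0.02 m).
It fails at once if blue spool pushed more than 20 mm from its place (distance of blue_spool from where it was at the start of the episode above 0.02 m).
Of bar_1, bar_2, bar_3 only 2 to 3 are there at a start; the rules pass over those that are not, and their reading is None.
At some moment in a run one of bar_1, bar_2, bar_3 may be knocked a few centimetres aside while the robot is not near it.
It also fails if it takes over 210 s, if anything falls off the work surface, if the arm or the gripper's body presses on something with over 40 N, if the wrist force passes 120 N, or if a joint passes its speed limit or range.

### The arm

A 6-joint arm with a two-finger parallel gripper is mounted at the origin on a cart in front of the work surface, level with it; the furniture and walls round the work are solid. World frame = base frame: x ahead of the robot, y to its left, z up, the work surface at z = 0. Lengths are in m, angles in rad, forces in N, time in s.
With the tool pointing down it reaches from about 0.425 to 0.95 m from the base axis. Payload 14.7 kg.
Tool frame: the origin (TCP) lies at the centre of the arm's flange, where the gripper is bolted on; the fingertips stand 173 mm ahead of it and the grasp point (between the pads) lies manip.grasp_offset ahead of it (manip.grasp_offset is the distance from the TCP to the grasp point, in m); z points along the fingers, x is the direction in which the jaws open and shut, and the axes are right-handed (so a half turn about z gives the same grasp; the last joint's range is limited). The gripper opens to 85 mm and grips with 20 to 120 N. Pads are 22 mm wide; open, the fingers measure 114 mm over their backs; the gripper's body (76 mm by 85 mm) begins 54 mm behind the grasp point. The pads swing forward as they close: fully open they stand 13 mm farther back than shut.
Start: joints at [1.261, 0.48, 1.596, -0, 1.065, -0.047], TCP at [0.169, 0.628, 0.405] pointing down, gripper open.
Joint ranges: [-2.75, 2.75], [-0.82, 2.05], [0.23, 2.67], [-1.56, 4.7], [0.09, 2.69], [-2.92, 2.92]. Speed limits (rad/s): [1.89, 1.89, 2.39, 3.01, 3.01, 3.01].

### API

Orientations are given as a unit quaternion [x, y, z, w].
In Python, from bench import manip, cams gives the robot as it stands. The module is installed in compiled form; this text tells all that it offers.
- The arm moves only by the tool send_rows, never from a script. Its argument "series" is a list of rows, each an object with "slide": the shift along the tool's x, y, z in mm, a list of three; "spin": the turn about the tool's z in rad. A call has 1 to 12 rows; each row shifts and turns the commanded pose from where the row before left it, along the tool's axes as they then stand; what a row does not reach is not made up. A row lasts 1/12 s, in which the tool goes at most 41.7 mm and 7.16 degrees, less where a joint would pass 70% of its speed; a pose out of reach is approached as far as the arm can. A call with a gripper value outside its range is refused whole. "fingers" is the closure in counts, from 0 (fully open) to 255 (shut), set as the call begins (left out, the last holds). The fingers move at their own pace and stop on an object; the grip force is fixed at half the most. Time passes only in rows, so rows that do not move let the fingers close. It gives the time, the measured TCP pose, the force and the opening at its end, in the units of the state.
- manip.get_state(): the state, without advancing time (a new reading comes with each control period).
- cams.capture(name): name is "side" or "top" or "wrist"; returns the picture (384x512x3 uint8, red, green, blue); there is no depth.
- cams.calibration(name): a dict with "fx", "fy", "cx", "cy" (pixels), "pose" (4x4, takes a point from camera to world coordinates). Camera axes: x right, y down, z forward; pixel columns grow to the right and rows downward; lengths in m; the calibration is good to about 2 mm. A picture is of the moment at which its call begins: read the wrist's pose just before it. calibration takes no time and is no camera call; for the wrist camera it gives the pose at the moment of the call.
- manip.close_job(): hands the job in, once; it reports no verdict.
The state is a dict: "t": time; "joints": joint angles; "qd": joint speeds; "joint_efforts": joint torques, N m; "tool_pos": TCP position; "tool_rot": TCP orientation; "wrist_force": force on the tool from outside, world axes, zero at the start; "wrist_torque": the same for the moment, N m; "grip_width": opening from 0.0 (shut) to 1.0 (fully open).
Only numpy, scipy, OpenCV 4.12 (cv2) and the standard library are available. Lean on these libraries where they do the work, as an engineer would, in place of code of your own. Each camera call takes 0.05 s, during which the arm holds its last target.

## Working session

There is one attempt and no reset: what is moved stays moved. The work goes in short steps, Python scripts to look and compute and a tool call to move; the robot and the scene stay as the last step left them, time stands still between calls to the robot, and variables do not carry over. Pictures are saved under pics/ and viewed, and the job is handed in when it is done.

Besides the shell and the picture viewer there is one more tool, called after "Request:" as name(argument=value, ...), one argument or row to a line, values as JSON. send_rows: Moves the arm, as the interface text tells. Its arguments: {"type":"object","properties":{"series":{"type":"array"},"fingers":{"type":"number"}},"required":["series"]}

```bash
mkdir -p pics; ls
python3 - <<'E'
from bench import manip, cams
import cv2
print(manip.get_state(), manip.grasp_offset)
for n in ("side","top","wrist"):
    c=cams.calibration(n); print(n,c)
    cv2.imwrite(f"pics/{n}0.png",cams.capture(n)[:,:,::-1])
E
```

```text
pics
{'t': 0.0, 'joints': array([ 1.26142581e+00,  4.80836134e-01,  1.59689315e+00,  1.77799814e-05,
        1.06509435e+00, -4.66146924e-02]), 'qd': array([-0.00028807, -0.00033856,  0.00018173, -0.00117696,  0.00105232,
        0.00038269]), 'joint_efforts': array([ 3.05938920e-03, -9.50632739e+01, -4.30185986e+01,  3.91627987e-05,
        1.22878002e-02,  8.63517062e-05]), 'tool_pos': array([0.16875457, 0.62749349, 0.40406229]), 'tool_rot': array([ 7.93646843e-01,  6.08378426e-01, -5.09833976e-04,  3.44899090e-04]), 'wrist_force': array([ 0.48392914, -0.24175125, -0.25790732]), 'wrist_torque': array([ 0.02887834, -0.02695041, -0.00237855]), 'grip_width': 0.9985011370007573} 0.1547
side {'fx': 472.1314247717544, 'fy': 472.1314247717544, 'cx': 252.12802265420945, 'cy': 197.8782488807549, 'pose': array([[-9.96784814e-01,  6.97662160e-02, -3.94044473e-02,
         5.58359955e-01],
       [ 8.01250864e-02,  8.68387227e-01, -4.89370610e-01,
         2.82415679e-01],
       [ 7.67830795e-05, -4.90954477e-01, -8.71185225e-01,
         1.02450103e+00],
       [ 0.00000000e+00,  0.00000000e+00,  0.00000000e+00,
         1.00000000e+00]])}
top {'fx': 446.0716144512655, 'fy': 446.0716144512655, 'cx': 241.84834080403309, 'cy': 193.5774018211805, 'pose': array([[-0.01057251, -0.99736104,  0.07182739,  0.45247306],
       [-0.99992746,  0.01095948,  0.00499564, -0.24816404],
       [-0.00576964, -0.07176936, -0.99740457,  1.13829907],
       [ 0.        ,  0.        ,  0.        ,  1.        ]])}
wrist {'fx': 295.00324963578623, 'fy': 295.00324963578623, 'cx': 259.2938094264587, 'cy': 195.08655793683263, 'pose': array([[ 0.25960504,  0.92128385,  0.2895536 ,  0.09521747],
       [ 0.96571383, -0.24721914, -0.07924329,  0.64818123],
       [-0.00142237,  0.30019787, -0.95387589,  0.37374981],
       [ 0.        ,  0.        ,  0.        ,  1.        ]])}
```

View pics/side0.png

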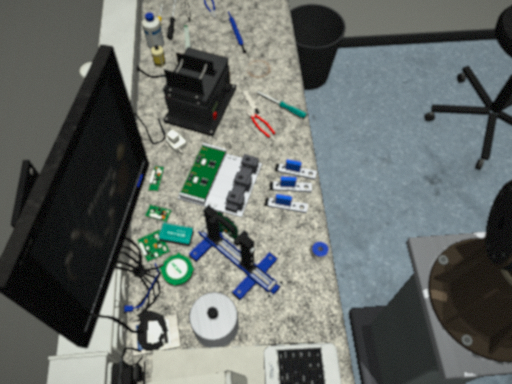

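View pics/top0.png

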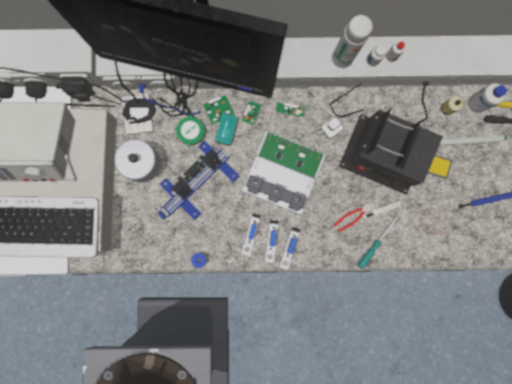

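View pics/wrist0.png

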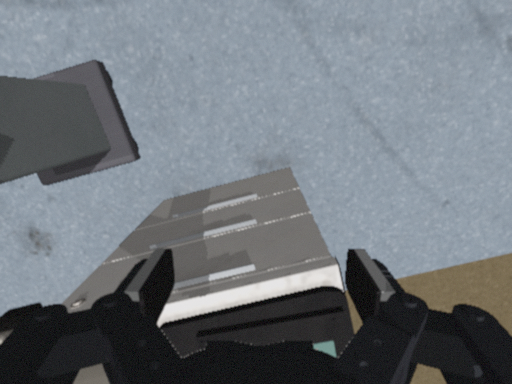

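```bash
cat > h.py <<'E'
import numpy as np, cv2
from bench import manip, cams
from scipy.spatial.transform import Rotation as R
def at(name,u,v,z,cal=None):
    c=cal or cams.calibration(name); P=c["pose"]
    d=P[:3,:3]@np.array([(u-c["cx"])/c["fx"],(v-c["cy"])/c["fy"],1]); o=P[:3,3]
    return o+d*(z-o[2])/d[2]
def pr(name,p,cal=None):
    c=cal or cams.calibration(name); P=c["pose"]
    q=P[:3,:3].T@(np.array(p)-P[:3,3]); return q[0]/q[2]*c["fx"]+c["cx"],q[1]/q[2]*c["fy"]+c["cy"]
def snap(name,fn,crop=None,s=1):
    st=manip.get_state(); c=cams.calibration(name); im=cams.capture(name)[:,:,::-1]
    np.savez("pics/"+fn+".npz",**c); cv2.imwrite("pics/"+fn+"_raw.png",im)
    if crop: u,v,w,h=crop; im=im[v:v+h,u:u+w]
    im=cv2.resize(np.ascontiguousarray(im),None,fx=s,fy=s,interpolation=cv2.INTER_CUBIC); cv2.imwrite("pics/"+fn+".png",im)
    return st
def state(st=None):
    st=st or manip.get_state(); r=R.from_quat(st["tool_rot"]).as_matrix()
    print("t",round(st["t"],2),"pos",np.round(st["tool_pos"]*1000,1),"xaxis yaw",round(float(np.arctan2(r[1,0],r[0,0])),4),"zax",np.round(r[:,2],4),"F",np.round(st["wrist_force"],1),"w",round(st["grip_width"],3))
    return st
def totool(d,st=None):
    st=st or manip.get_state(); r=R.from_quat(st["tool_rot"]).as_matrix(); return r.T@np.array(d)
E
python3 - <<'E'
import cv2
im=cv2.imread("pics/top0.png")
cv2.imwrite("pics/c1.png",cv2.resize(im[120:280,230:340],None,fx=5,fy=5,interpolation=cv2.INTER_CUBIC)[:600*2][:800])
cv2.imwrite("pics/c2.png",cv2.resize(im[100:220,100:250],None,fx=5,fy=5,interpolation=cv2.INTER_CUBIC))
im=cv2.imread("pics/side0.png")
cv2.imwrite("pics/c3.png",cv2.resize(im[130:230,160:320],None,fx=5,fy=5,interpolation=cv2.INTER_CUBIC))
cv2.imwrite("pics/c4.png",cv2.resize(im[250:370,150:300],None,fx=5,fy=5,interpolation=cv2.INTER_CUBIC))
E
```

```text
(no output)
```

View pics/c1.png

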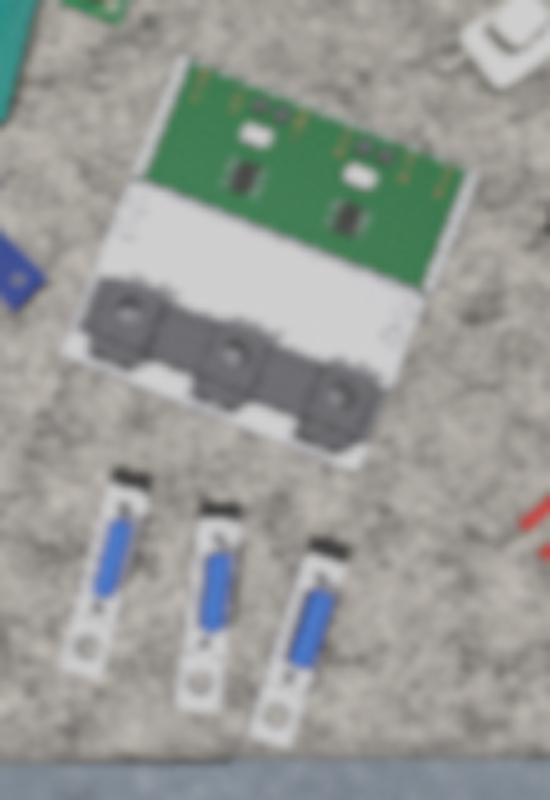

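View pics/c2.png

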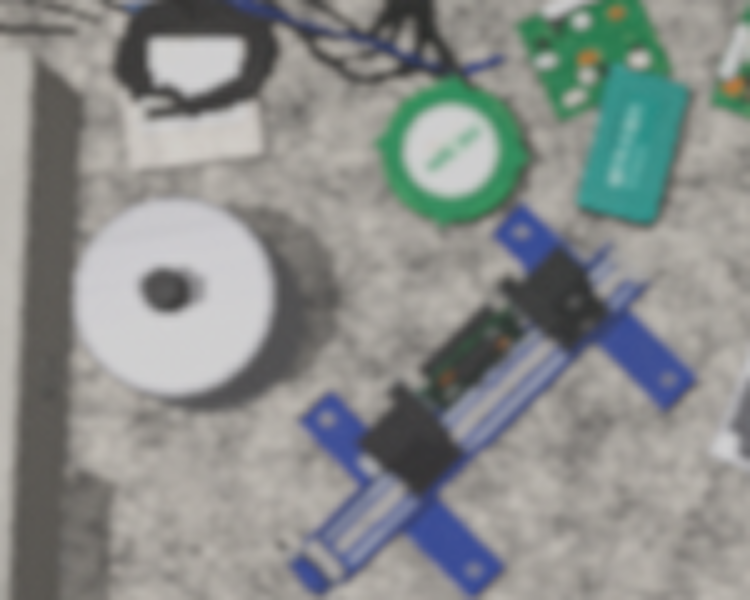

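View pics/c3.png

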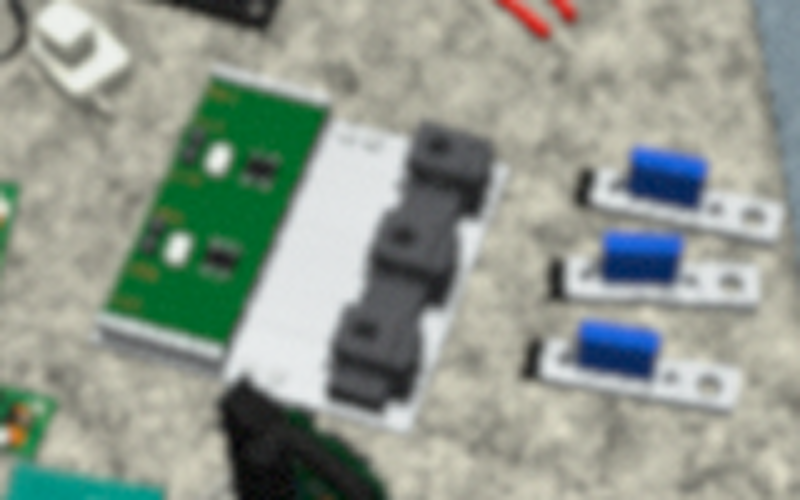

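View pics/c4.png

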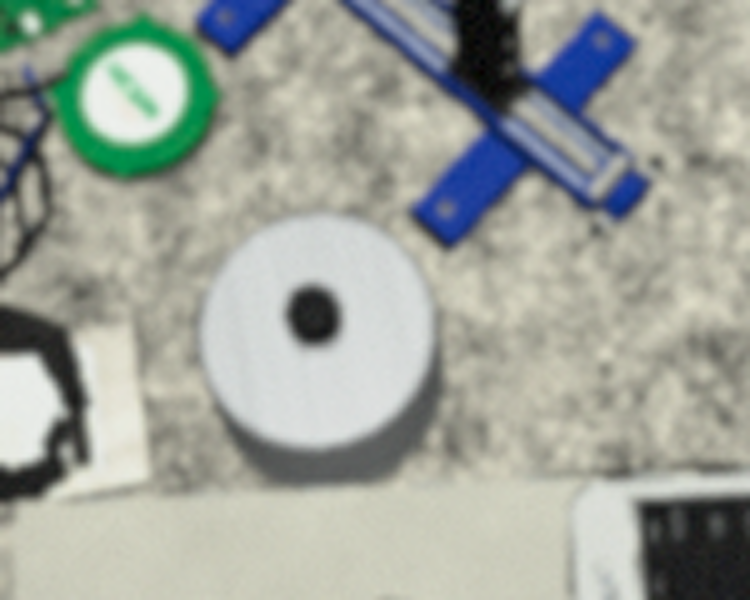

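Run:
```python
from h import *
def T(c,off,z,n="top"):
    return at(n,off[0]+(c[0]+.5)/5-.5,off[1]+(c[1]+.5)/5-.5,z)
r=lambda p:np.round(p*1000,1)
print("cap",r(T((176,298),(100,100),.079)), "side",r(T((318,332),(150,250),.079,"side")), "knobtop", r(T((165,290),(100,100),.104)),r(T((314,315),(150,250),.104,"side")))
t=[T(c,(230,120),.047) for c in ((130,316),(233,355),(340,397))]
s=[T(c,(160,130),.047,"side") for c in ((365,328),(402,236),(438,146))]
for a,b in zip(t,s): print("clev",r(a),r(b))
d=t[0]-t[2]; print("frame yaw",np.arctan2(-d[0],d[1]),np.linalg.norm(d)); d=s[0]-s[2]; print(np.arctan2(-d[0],d[1]),np.linalg.norm(d))
th=[T(c,(230,120),.010) for c in ((87,647),(200,684),(277,717))]
sh=[T(c,(160,130),.010,"side") for c in ((710,384),(733,283),(754,216))]
tt=[T(c,(230,120),.005) for c in ((130,479),(220,510),(329,549))]
for a,b,c in zip(th,sh,tt):
    d=c-a;print("hole",r(a),r(b),"tip",r(c),"yaw hole->tip",np.arctan2(d[1],d[0]))
for c in ((117,558),(215,588),(312,628)): print("rib",r(T(c,(230,120),.04)))
print("tin",r(T((453,152),(100,100),.024)))
```

```text
cap [614.2  12.9  79. ] side [615.7  17.3  79. ] knobtop [614.2  11.9 104. ] [615.4  17.5 104. ]
clev [ 557.2 -276.8   47. ] [ 560.  -277.7   47. ]
clev [ 537.5 -327.    47. ] [ 538.9 -327.8   47. ]
clev [ 516.2 -379.1   47. ] [ 517.4 -379.1   47. ]
frame yaw -0.3809835376942606 0.11022544391068859
-0.39715566585828893 0.10996764699840947
hole [ 393.9 -254.    10. ] [ 394. -254.   10.] tip [ 478.2 -276.8    5. ] yaw hole->tip -0.26447345853262805
hole [ 374.9 -310.5   10. ] [ 375.  -310.1   10. ] tip [ 462.  -322.2    5. ] yaw hole->tip -0.1338491076254902
hole [ 358.1 -348.8   10. ] [ 358.9 -348.6   10. ] tip [ 441.7 -377.1    5. ] yaw hole->tip -0.32556972172096427
rib [ 438.7 -269.    40. ]
rib [ 423.6 -316.9   40. ]
rib [ 403.6 -364.    40. ]
tin [ 695.6 -113.5   24. ]
```

Request:
send_rows(
  series=[
    {"slide":[0,0,-35],"spin":-0.088},
    {"slide":[0,0,-35],"spin":-0.088},
    {"slide":[0,0,-10],"spin":-0.087},
    {"slide":[0,0,0],"spin":0},
    {"slide":[-20,15,0],"spin":0},
    {"slide":[-30,22,0],"spin":0},
    {"slide":[-31,22,0],"spin":0},
    {"slide":[-31,22,0],"spin":0},
    {"slide":[-31,22,0],"spin":0},
    {"slide":[-31,22,0],"spin":0},
  ],
  fingers=100,
)

```text
t: 0.98
tool_pos: [0.2943, 0.4519, 0.4836]
tool_rot: [0.708, 0.707, -0.001, 0.0]
wrist_force: [1.0, -0.4, 0.6]
grip_width: 0.606
```

Run:
```python
from h import *
state(); snap("wrist","w1")
```

```text
t 0.98 pos [294.3 451.9 483.6] xaxis yaw 1.5693 zax [-9.0e-04 -1.3e-03 -1.0e+00] F [ 1.  -0.4  0.6] w 0.606
```

View pics/w1.png

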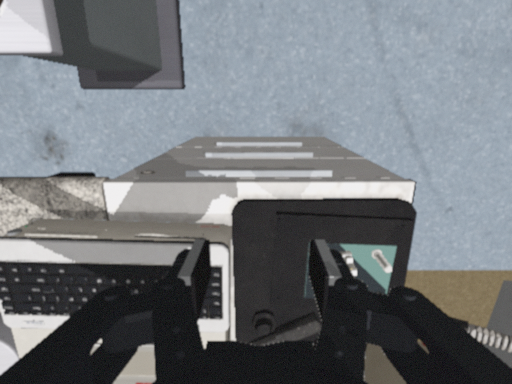

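Request:
send_rows(
  series=[
    {"slide":[-31,23,0],"spin":0},
    {"slide":[-31,23,0],"spin":0},
    {"slide":[-31,23,0],"spin":0},
    {"slide":[-31,23,0],"spin":0},
    {"slide":[-31,23,0],"spin":0},
    {"slide":[-31,23,0],"spin":0},
    {"slide":[-31,23,0],"spin":0},
    {"slide":[-31,23,0],"spin":0},
    {"slide":[-31,23,0],"spin":0},
    {"slide":[-31,23,0],"spin":0},
    {"slide":[-31,23,0],"spin":0},
    {"slide":[-31,23,0],"spin":0},
  ],
)

```text
t: 2.03
tool_pos: [0.5705, 0.0799, 0.4836]
tool_rot: [0.708, 0.706, -0.001, -0.0]
wrist_force: [-0.4, 0.6, -0.3]
grip_width: 0.608
```

Request:
send_rows(
  series=[
    {"slide":[-31,23,20],"spin":0},
    {"slide":[-31,20,30],"spin":0},
    {"slide":[-4,2,38],"spin":0},
    {"slide":[0,0,10],"spin":0},
    {"slide":[0,0,0],"spin":0},
  ],
)

```text
t: 2.45
tool_pos: [0.6102, 0.0206, 0.3874]
tool_rot: [0.708, 0.706, -0.002, -0.003]
wrist_force: [-1.1, -0.4, -0.1]
grip_width: 0.61
```

Run:
```python
from h import *
state(); snap("wrist","w2")
print(pr("wrist",[.615,.015,.104]))
```

```text
t 2.45 pos [610.2  20.6 387.4] xaxis yaw 1.5685 zax [-7.3e-03  3.0e-04 -1.0e+00] F [-1.1 -0.4 -0.1] w 0.61
(np.float64(251.62968054410317), np.float64(196.19061357092792))
```

View pics/w2.png

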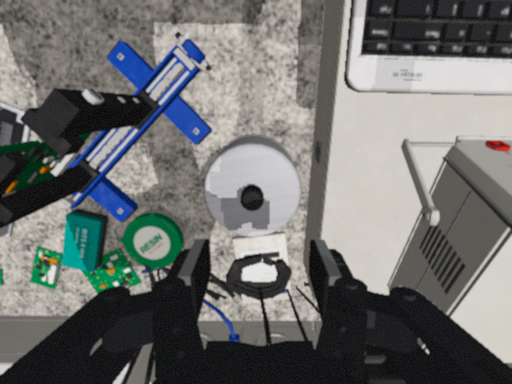

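Request:
send_rows(
  series=[
    {"slide":[-5,4,30],"spin":0},
    {"slide":[0,0,30],"spin":0},
    {"slide":[0,0,0],"spin":0},
    {"slide":[0,0,0],"spin":0},
  ],
)

```text
t: 2.83
tool_pos: [0.6153, 0.0168, 0.3322]
tool_rot: [0.707, 0.707, -0.0, -0.0]
wrist_force: [-0.6, 0.7, -0.5]
grip_width: 0.606
```

Run:
```python
from h import *
st=state(); snap("wrist","w3"); snap("side","s3",(150,200,150,150),5)
g=st["tool_pos"]+R.from_quat(st["tool_rot"]).as_matrix()[:,2]*(st["tool_pos"][2]-.1)
print(g,pr("wrist",g),pr("wrist",[.615,.015,.104]))
```

```text
t 2.83 pos [615.3  16.8 332.2] xaxis yaw 1.5716 zax [-9.e-04  1.e-04 -1.e+00] F [-0.6  0.7 -0.5] w 0.606
[0.61511311 0.01685331 0.1000001 ] (np.float64(258.6942451114019), np.float64(208.7147906858101)) (np.float64(256.1081907682077), np.float64(210.48941616095698))
```

View pics/w3.png

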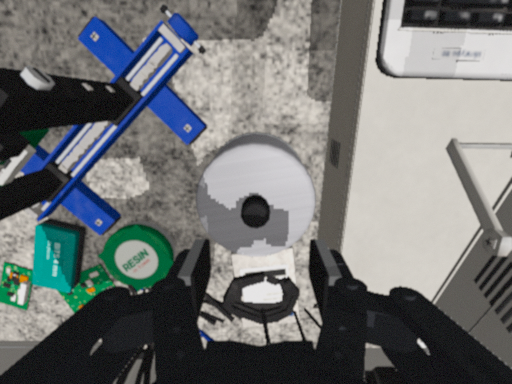

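Request:
send_rows(
  series=[
    {"slide":[-2,0,25],"spin":0},
    {"slide":[0,0,25],"spin":0},
    {"slide":[0,0,15],"spin":0},
    {"slide":[0,0,10],"spin":0},
    {"slide":[0,0,0],"spin":0},
    {"slide":[0,0,0],"spin":0},
  ],
)

```text
t: 3.43
tool_pos: [0.6161, 0.014, 0.2576]
tool_rot: [0.707, 0.707, 0.0, 0.0]
wrist_force: [-0.5, 0.0, -0.0]
grip_width: 0.608
```

Request:
send_rows(
  series=[
    {"slide":[0,0,0],"spin":0},
    {"slide":[0,0,0],"spin":0},
    {"slide":[0,0,0],"spin":0},
    {"slide":[0,0,0],"spin":0},
    {"slide":[0,0,0],"spin":0},
    {"slide":[0,0,0],"spin":0},
  ],
  fingers=255,
)

```text
t: 3.93
tool_pos: [0.616, 0.0138, 0.2577]
tool_rot: [0.707, 0.707, 0.001, 0.001]
wrist_force: [-1.7, -1.9, 9.8]
grip_width: 0.23
```

Request:
send_rows(
  series=[
    {"slide":[0,0,-10],"spin":0},
    {"slide":[0,0,-20],"spin":0},
    {"slide":[0,0,-20],"spin":0},
    {"slide":[0,0,0],"spin":0},
  ],
)

```text
t: 4.27
tool_pos: [0.6167, 0.0139, 0.3106]
tool_rot: [0.707, 0.707, 0.002, 0.002]
wrist_force: [1.8, -0.4, -0.5]
grip_width: 0.231
```

Run:
```python
from h import *
st=state(); snap("side","s4",(150,240,150,120),5)
```

```text
t 4.27 pos [616.7  13.9 310.6] xaxis yaw 1.571 zax [ 5.3e-03 -1.0e-04 -1.0e+00] F [ 1.8 -0.4 -0.5] w 0.231
```

View pics/s4.png

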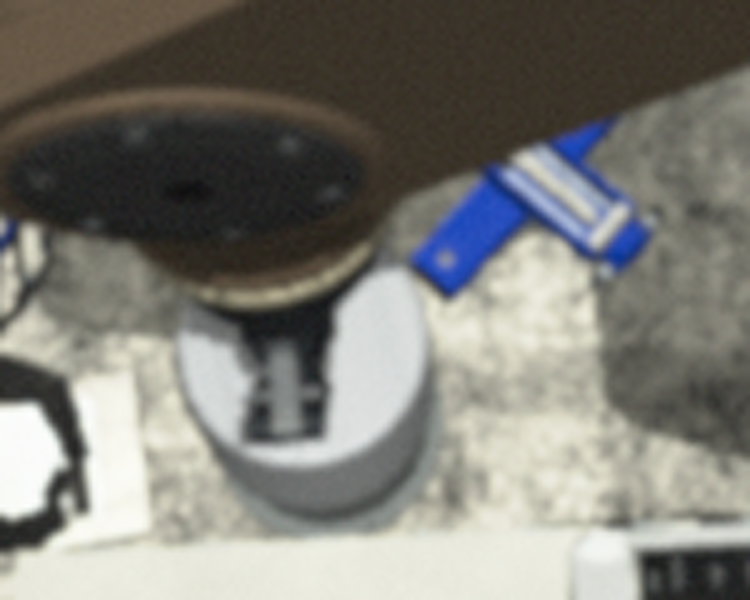

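Request:
send_rows(
  series=[
    {"slide":[0,0,-25],"spin":0},
    {"slide":[0,0,-25],"spin":0},
    {"slide":[0,-15,-5],"spin":0},
    {"slide":[-2,-25,0],"spin":0},
    {"slide":[-3,-30,0],"spin":0},
    {"slide":[-3,-30,0],"spin":0},
    {"slide":[-3,-30,0],"spin":0},
    {"slide":[-3,-25,0],"spin":0},
    {"slide":[0,-15,0],"spin":0},
    {"slide":[0,-10,20],"spin":0},
    {"slide":[0,0,30],"spin":0},
    {"slide":[0,0,25],"spin":0},
  ],
)

```text
t: 5.32
tool_pos: [0.4348, -0.0001, 0.2857]
tool_rot: [0.707, 0.707, 0.0, 0.001]
wrist_force: [0.1, -0.4, -1.6]
grip_width: 0.233
```

Request:
send_rows(
  series=[
    {"slide":[0,0,15],"spin":0},
    {"slide":[0,0,10],"spin":0},
    {"slide":[0,0,0],"spin":0},
    {"slide":[0,0,0],"spin":0},
  ],
)

```text
t: 5.65
tool_pos: [0.4353, -0.0001, 0.261]
tool_rot: [0.707, 0.707, -0.001, -0.001]
wrist_force: [0.1, 0.4, -0.9]
grip_width: 0.228
```

Run:
```python
from h import *
st=state(); snap("side","s5",(150,200,200,150),4);snap("top","t5",(100,80,200,150),4)
```

```text
t 5.65 pos [ 4.353e+02 -1.000e-01  2.610e+02] xaxis yaw 1.571 zax [-1.6e-03  1.0e-04 -1.0e+00] F [ 0.1  0.4 -0.9] w 0.228
```

View pics/s5.png

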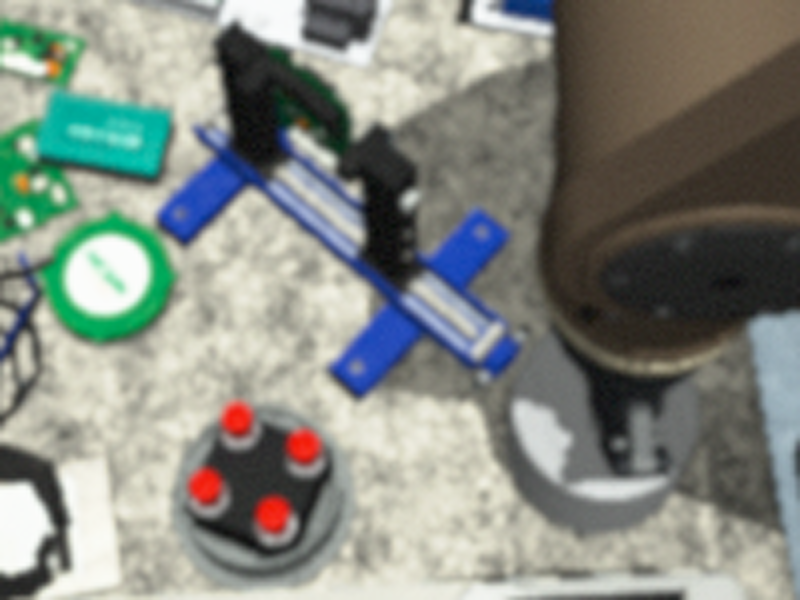

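View pics/t5.png

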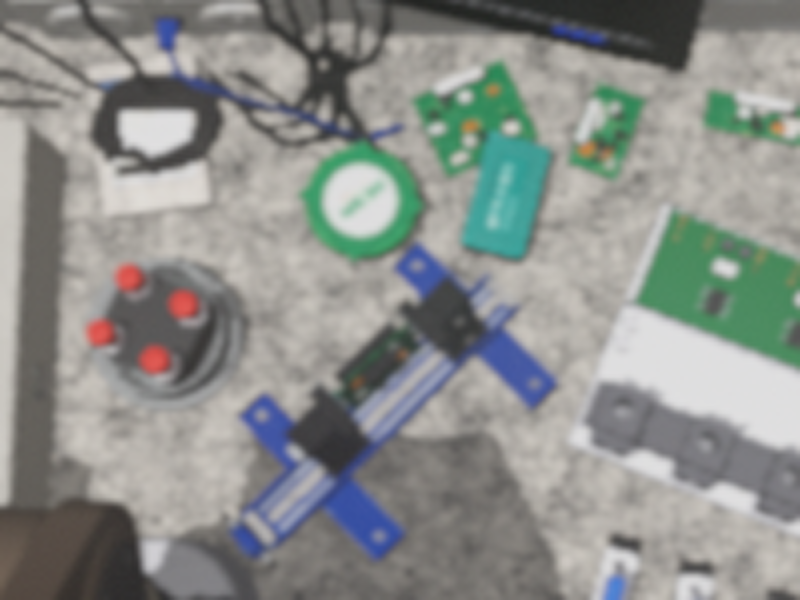

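Request:
send_rows(
  series=[
    {"slide":[0,0,5],"spin":0},
    {"slide":[0,0,4],"spin":0},
    {"slide":[0,0,0],"spin":0},
    {"slide":[0,0,0],"spin":0},
  ],
)

```text
t: 6.08
tool_pos: [0.4355, -0.0001, 0.2522]
tool_rot: [0.707, 0.707, -0.0, -0.0]
wrist_force: [-0.2, -0.6, -0.9]
grip_width: 0.234
```

Request:
send_rows(
  series=[
    {"slide":[0,0,1],"spin":0},
    {"slide":[0,0,0],"spin":0},
    {"slide":[0,0,0],"spin":0},
  ],
)

```text
t: 6.33
tool_pos: [0.4355, -0.0003, 0.2517]
tool_rot: [0.707, 0.707, 0.0, 0.0]
wrist_force: [-3.2, -2.6, 11.1]
grip_width: 0.234
```

Request:
send_rows(
  series=[
    {"slide":[0,0,0],"spin":0},
    {"slide":[0,0,0],"spin":0},
    {"slide":[0,0,0],"spin":0},
    {"slide":[0,0,0],"spin":0},
    {"slide":[0,0,0],"spin":0},
    {"slide":[0,0,-10],"spin":0},
    {"slide":[0,0,-30],"spin":0},
    {"slide":[0,0,-30],"spin":0},
    {"slide":[0,0,-35],"spin":0},
    {"slide":[0,0,-35],"spin":0},
    {"slide":[0,0,0],"spin":0},
    {"slide":[0,0,0],"spin":0},
  ],
  fingers=105,
)

```text
t: 7.33
tool_pos: [0.436, -0.0002, 0.393]
tool_rot: [0.707, 0.707, 0.001, 0.002]
wrist_force: [-0.0, 0.2, -0.4]
grip_width: 0.588
```

Run:
```python
from h import *
st=state(); snap("side","s6",(150,240,200,130),4); snap("wrist","w6")
```

```text
t 7.33 pos [ 4.36e+02 -2.00e-01  3.93e+02] xaxis yaw 1.571 zax [ 4.2e-03 -3.0e-04 -1.0e+00] F [-0.   0.2 -0.4] w 0.588
```

View pics/s6.png

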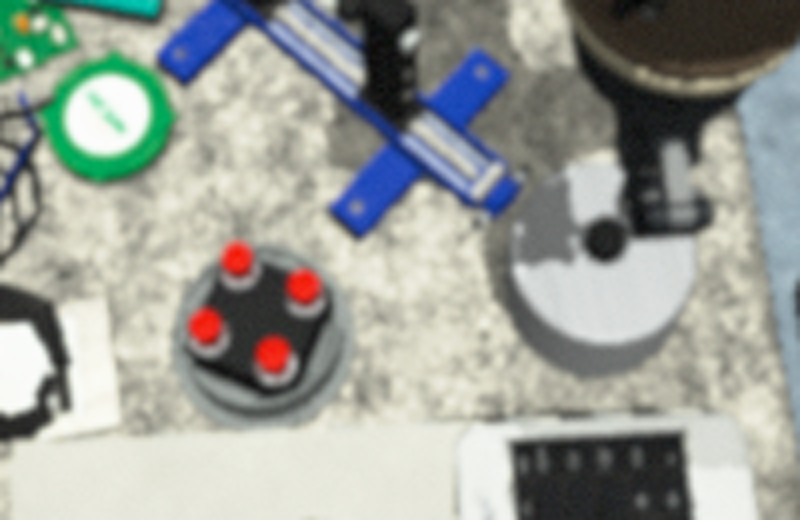

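View pics/w6.png

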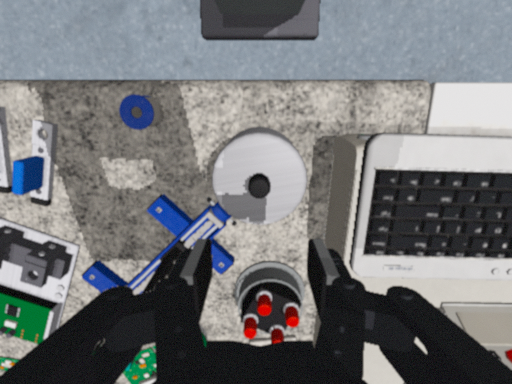

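Request:
send_rows(
  series=[
    {"slide":[-20,3,-30],"spin":0},
    {"slide":[-35,3,-10],"spin":0},
    {"slide":[-35,3,0],"spin":0},
    {"slide":[-35,3,0],"spin":0},
    {"slide":[-35,3,0],"spin":0},
    {"slide":[-35,3,0],"spin":0},
    {"slide":[-35,0,0],"spin":0},
    {"slide":[-35,0,0],"spin":0},
    {"slide":[-25,0,0],"spin":0},
    {"slide":[-15,0,0],"spin":0},
    {"slide":[0,0,0],"spin":0},
    {"slide":[0,0,0],"spin":0},
  ],
)

```text
t: 8.43
tool_pos: [0.4533, -0.3052, 0.4298]
tool_rot: [0.707, 0.707, -0.0, -0.001]
wrist_force: [-0.2, 0.6, -1.0]
grip_width: 0.585
```

Run:
```python
from h import *
st=state(); snap("wrist","w7",None,1.5)
```

```text
t 8.43 pos [ 453.3 -305.2  429.8] xaxis yaw 1.5697 zax [-0.002   0.0017 -1.    ] F [-0.2  0.6 -1. ] w 0.585
```

View pics/w7.png

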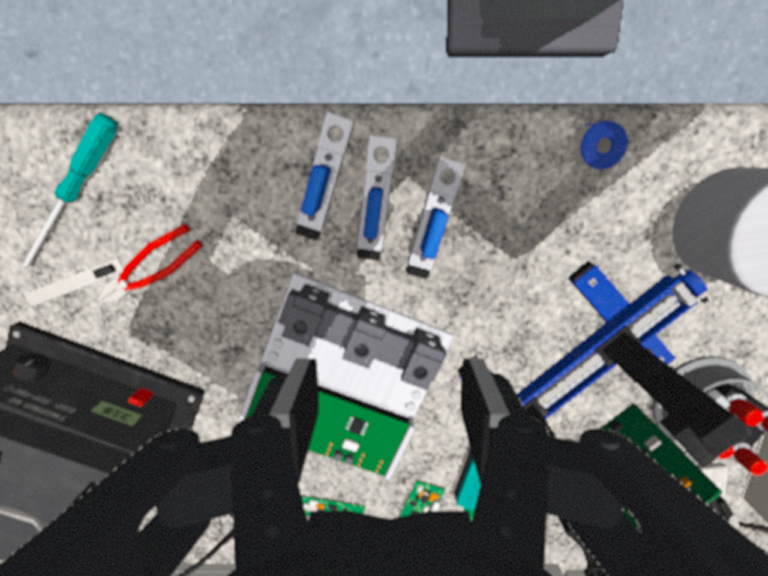

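Run:
```python
import cv2
im=cv2.imread("pics/w7_raw.png")
cv2.imwrite("pics/w7a.png",cv2.resize(im[65:190,185:325],None,fx=5,fy=5,interpolation=cv2.INTER_CUBIC)[:600])
cv2.imwrite("pics/w7b.png",cv2.resize(im[180:280,170:310],None,fx=5,fy=5,interpolation=cv2.INTER_CUBIC))
```

```text
(no output)
```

View pics/w7a.png

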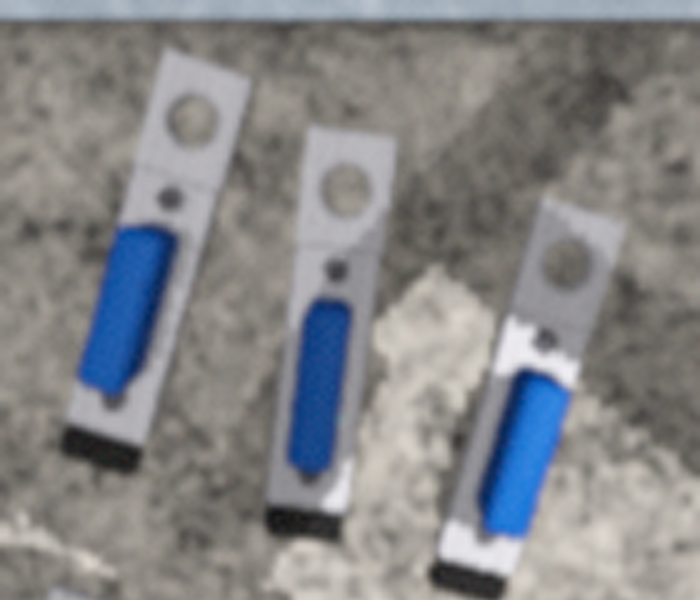

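View pics/w7b.png

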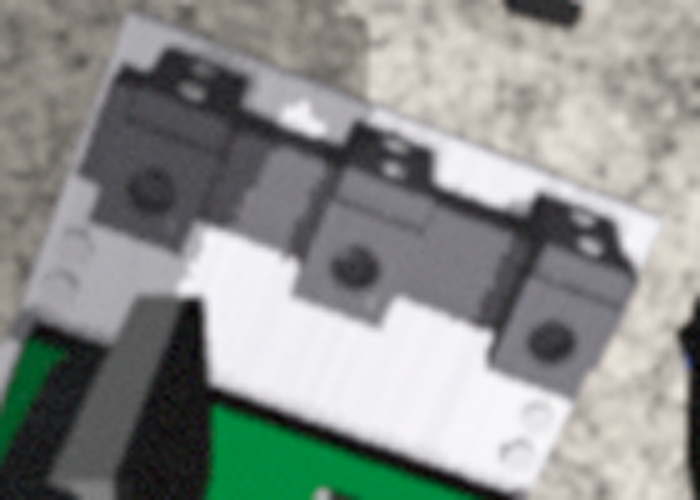

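Run:
```python
from h import *
cal=dict(np.load("pics/w7.npz"))
def T(c,off,z): return at("",off[0]+(c[0]+.5)/5-.5,off[1]+(c[1]+.5)/5-.5,z,cal)
r=lambda p:np.round(p*1000,1)
cl=[T(c,(170,180),.047) for c in ((550,341),(354,266),(152,188))]
print([r(c) for c in cl]); d=cl[0]-cl[2]; print(np.arctan2(-d[0],d[1]),np.linalg.norm(d))
for h,e,b in (((567,263),(583,211),(474,569)),((346,190),(351,133),(305,512)),((192,121),(209,64),(105,436))):
    h,e,b=[T(c,(185,65),.01) for c in (h,e,b)]; d=b-e; y=np.arctan2(d[1],d[0]); print("hole",r(h),"yaw",y,np.linalg.norm(d),"rib", r(h+.046*np.array([np.cos(y),np.sin(y),0])))
```

```text
[array([ 560.5, -277. ,   47. ]), array([ 538.7, -328.6,   47. ]), array([ 516.8, -379.9,   47. ])]
-0.4014828861647512 0.11178869268331305
hole [ 394.5 -254.3   10. ] yaw -0.26972927176481976 0.09674518509770823 rib [ 438.9 -266.5   10. ]
hole [ 376.7 -310.7   10. ] yaw -0.13328414736219302 0.09696737439942356 rib [ 422.3 -316.8   10. ]
hole [ 360.3 -348.9   10. ] yaw -0.3226581826784563 0.09663000009060603 rib [ 403.9 -363.4   10. ]
```

Request:
send_rows(
  series=[
    {"slide":[20,-7,20],"spin":0},
    {"slide":[19,-7,35],"spin":0},
    {"slide":[0,0,35],"spin":0.09},
    {"slide":[0,0,35],"spin":0.09},
    {"slide":[0,0,20],"spin":0.087},
    {"slide":[0,0,0],"spin":0},
    {"slide":[0,0,0],"spin":0},
  ],
  fingers=135,
)

```text
t: 9.07
tool_pos: [0.4395, -0.2649, 0.2859]
tool_rot: [0.794, 0.608, -0.0, -0.001]
wrist_force: [0.3, -1.6, 0.6]
grip_width: 0.474
```

Run:
```python
from h import *
st=state(); snap("wrist","w8",None,1.5)
print(totool([.4389-st["tool_pos"][0],-.2665-st["tool_pos"][1],0]))
```

```text
t 9.07 pos [ 439.5 -264.9  285.9] xaxis yaw 1.3079 zax [-0.0021  0.0015 -1.    ] F [ 0.3 -1.6  0.6] w 0.474
[-1.66674057e-03 -1.48390712e-04 -1.66938661e-07]
```

View pics/w8.png

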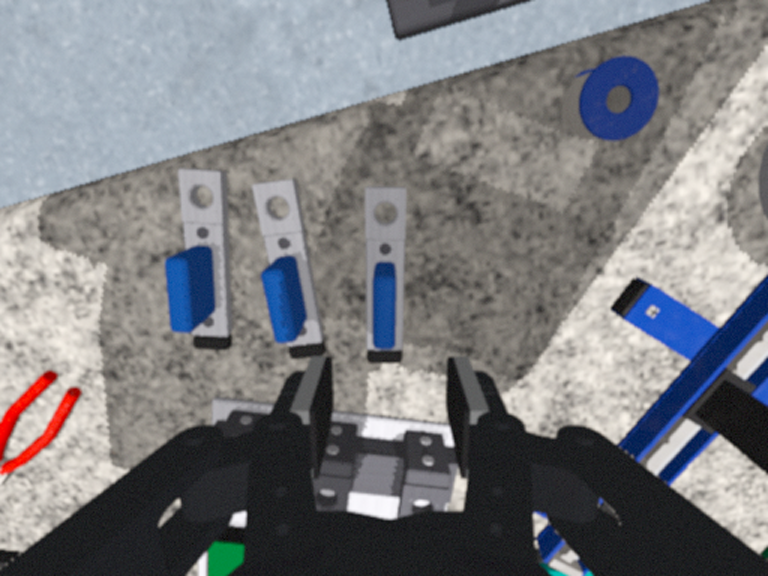

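Request:
send_rows(
  series=[
    {"slide":[-1.5,0,30],"spin":0},
    {"slide":[0,0,30],"spin":0},
    {"slide":[0,0,24],"spin":0},
    {"slide":[0,0,12],"spin":0},
    {"slide":[0,0,0],"spin":0},
    {"slide":[0,0,0],"spin":0},
  ],
)

```text
t: 9.62
tool_pos: [0.4398, -0.2677, 0.1914]
tool_rot: [0.794, 0.608, 0.0, 0.001]
wrist_force: [0.1, -0.1, -0.5]
grip_width: 0.47
```

Request:
send_rows(
  series=[
    {"slide":[0,0,0],"spin":0},
    {"slide":[0,0,0],"spin":0},
    {"slide":[0,0,0],"spin":0},
    {"slide":[0,0,0],"spin":0},
    {"slide":[0,0,0],"spin":0},
  ],
  fingers=255,
)

```text
t: 10.03
tool_pos: [0.4398, -0.2679, 0.1918]
tool_rot: [0.795, 0.607, 0.0, 0.001]
wrist_force: [-1.7, 0.7, 14.0]
grip_width: 0.131
```

Request:
send_rows(
  series=[
    {"slide":[0,0,-10],"spin":0},
    {"slide":[0,0,-25],"spin":0},
    {"slide":[0,0,-30],"spin":0},
    {"slide":[0,0,-30],"spin":0},
    {"slide":[0,0,0],"spin":0.065},
    {"slide":[0,0,0],"spin":0.065},
    {"slide":[0,0,0],"spin":0},
  ],
)

```text
t: 10.62
tool_pos: [0.4393, -0.2676, 0.2871]
tool_rot: [0.833, 0.553, 0.0, 0.001]
wrist_force: [-0.5, -0.2, -0.5]
grip_width: 0.129
```

Run:
```python
from h import *
st=state(); snap("wrist","w9",None,1.5)
```

```text
t 10.62 pos [ 439.3 -267.6  287.1] xaxis yaw 1.1709 zax [ 0.002  -0.0014 -1.    ] F [-0.5 -0.2 -0.5] w 0.129
```

View pics/w9.png

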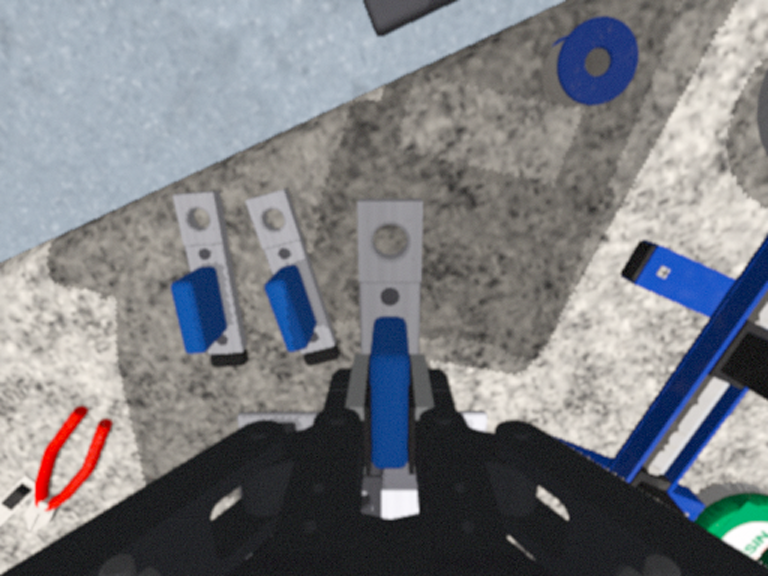

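```bash
cat >> h.py <<'E'
CL={2:np.array([.5387,-.3283]),1:np.array([.5603,-.2766]),3:np.array([.5170,-.3799])}
FY=-0.397
FX=np.array([np.cos(FY),np.sin(FY)])
def held(fn,u,v,st,dz=.1918):
    cal=dict(np.load("pics/"+fn+".npz")); z=st["tool_pos"][2]-dz+.010
    p=at("",u,v,z,cal); t=R.from_quat(st["tool_rot"]).as_matrix().T@(p-st["tool_pos"]); return t
E
python3 - <<'E'
from h import *
st=manip.get_state()
t=held("w9",(390.5)/1.5-.5,240.5/1.5-.5,st); print(t)
t=held("w9",(390.5)/1.5-.5,297/1.5-.5,st); print(t)
t=held("w9",(390.5)/1.5-.5,202/1.5-.5,st); print(t)
E
```

```text
[ 0.00127743 -0.04760195  0.18173327]
[ 0.00120539 -0.02698776  0.1817621 ]
[ 0.00132338 -0.06075044  0.18171488]
```

Request:
send_rows(
  series=[
    {"slide":[4,20,0],"spin":0},
    {"slide":[7,35,0],"spin":0},
    {"slide":[7,35,0],"spin":0},
    {"slide":[7,35,0],"spin":0},
    {"slide":[7,34,0],"spin":0},
    {"slide":[5,25,10],"spin":0},
    {"slide":[2,10,10],"spin":0},
    {"slide":[0,0,0],"spin":0},
    {"slide":[0,0,0],"spin":0},
  ],
)

```text
t: 11.42
tool_pos: [0.6324, -0.3062, 0.264]
tool_rot: [0.832, 0.555, -0.001, -0.001]
wrist_force: [-0.5, -0.2, -1.6]
grip_width: 0.133
```

Run:
```python
from h import *
st=state(); snap("wrist","w10",None,1.5)
im=cv2.imread("pics/w10_raw.png")
cv2.imwrite("pics/w10a.png",cv2.resize(im[60:260,130:330],None,fx=4,fy=4,interpolation=cv2.INTER_CUBIC)[:600])
```

```text
t 11.42 pos [ 632.4 -306.2  264. ] xaxis yaw 1.1759 zax [-0.0027  0.0013 -1.    ] F [-0.5 -0.2 -1.6] w 0.133
```

View pics/w10a.png

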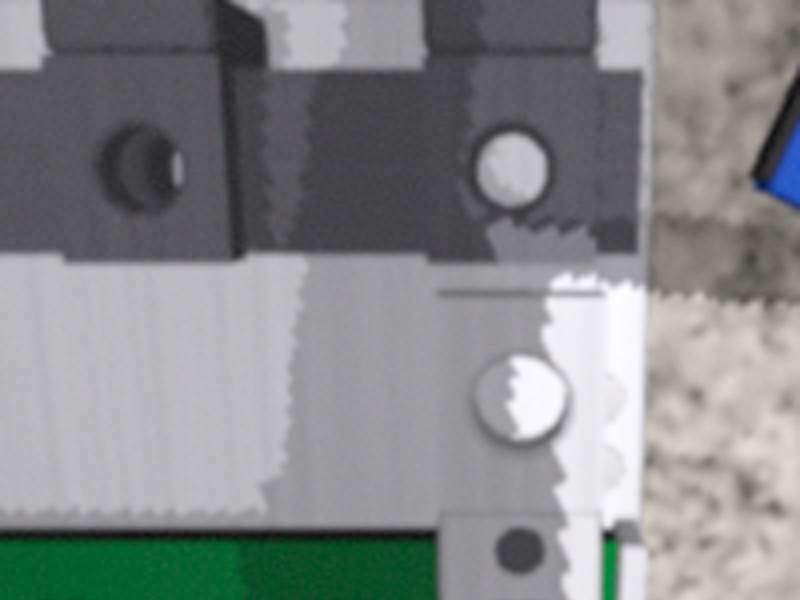

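Run:
```python
from h import *
st=manip.get_state(); cal=dict(np.load("pics/w10.npz"))
f=lambda c:(130+(c[0]+.5)/4-.5,60+(c[1]+.5)/4-.5)
def tt(c,z):
    p=at("",*f(c),z,cal); return np.round((R.from_quat(st["tool_rot"]).as_matrix().T@(p-st["tool_pos"]))*1000,2), np.round(p*1000,1)
zu=st["tool_pos"][2]-.1918
print("clev1",tt((512,169),.047),"clev2",tt((140,168),.047))
print("bar",tt((520,397),zu+.01),zu)
```

```text
clev1 (array([ 1.0000e-02, -7.6580e+01,  2.1788e+02]), array([ 561. , -276.5,   47. ])) clev2 (array([-56.14, -76.68, 217.87]), array([ 539.3, -328.3,   47. ]))
bar (array([  1.22, -48.47, 181.91]), array([ 587.5, -286.2,   82.9])) 0.07289719982641116
```

Request:
send_rows(
  series=[
    {"slide":[-1.2,5,0],"spin":0},
    {"slide":[0,0,15],"spin":0},
    {"slide":[0,0,20],"spin":0},
    {"slide":[0,0,10],"spin":0},
    {"slide":[0,0,0],"spin":0},
    {"slide":[0,0,0],"spin":0},
    {"slide":[0,0,0],"spin":0},
  ],
)

```text
t: 12.05
tool_pos: [0.6375, -0.3099, 0.2213]
tool_rot: [0.833, 0.554, 0.0, 0.0]
wrist_force: [-0.2, 0.5, -0.5]
grip_width: 0.129
```

Run:
```python
from h import *
st=state(); snap("wrist","w11",(130,60,200,150),4); print("under",st["tool_pos"][2]-.1918)
```

```text
t 12.05 pos [ 637.5 -309.9  221.3] xaxis yaw 1.174 zax [ 9.e-04 -5.e-04 -1.e+00] F [-0.2  0.5 -0.5] w 0.129
under 0.02949814374702467
```

View pics/w11.png

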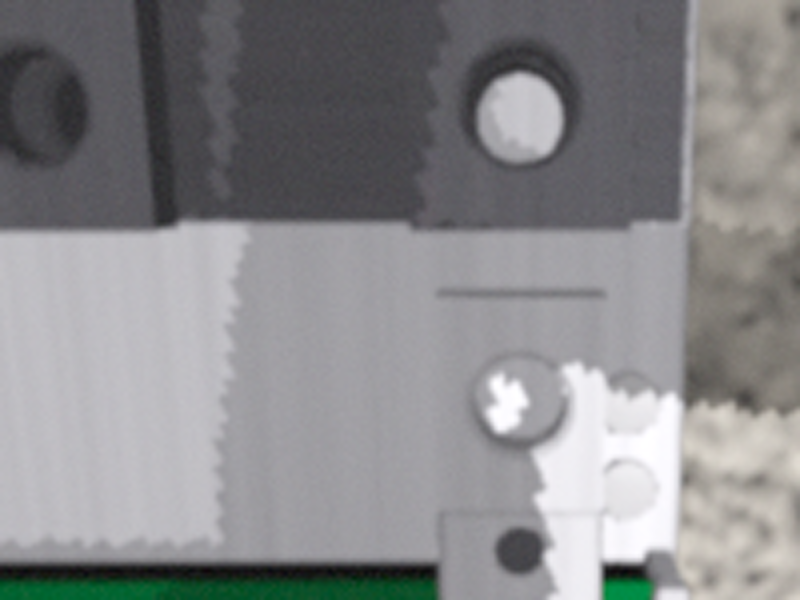

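```bash
cat >> h.py <<'E'
def TT(fn,st,off,s,c,z):
    cal=dict(np.load("pics/"+fn+".npz"))
    p=at("",off[0]+(c[0]+.5)/s-.5,off[1]+(c[1]+.5)/s-.5,z,cal); return np.round((R.from_quat(st["tool_rot"]).as_matrix().T@(p-st["tool_pos"]))*1000,2), np.round(p*1000,1)
E
python3 - <<'E'
from h import *
st=manip.get_state()
print("clev1",TT("w11",st,(130,60),4,(519,103),.047))
print("bar",TT("w11",st,(130,60),4,(520,397),.0395))
E
```

```text
clev1 (array([  0.85, -84.05, 174.35]), array([ 560.7, -276.7,   47. ]))
bar (array([  0.99, -48.7 , 181.9 ]), array([ 593.3, -290.3,   39.5]))
```

Request:
send_rows(
  series=[
    {"slide":[0,0,3],"spin":0},
    {"slide":[0,0,0],"spin":0},
    {"slide":[0,0,0],"spin":0},
  ],
)

```text
t: 12.35
tool_pos: [0.6374, -0.3096, 0.2175]
tool_rot: [0.833, 0.554, 0.0, 0.0]
wrist_force: [-0.1, 0.2, -0.6]
grip_width: 0.128
```

Request:
send_rows(
  series=[
    {"slide":[0,-8,0.7],"spin":0},
    {"slide":[0,-10,0],"spin":0},
    {"slide":[0,-8,0],"spin":0},
    {"slide":[0,-5,0],"spin":0},
    {"slide":[0,0,0],"spin":0},
    {"slide":[0,0,0],"spin":0},
  ],
)

```text
t: 12.85
tool_pos: [0.6087, -0.2976, 0.2168]
tool_rot: [0.833, 0.554, 0.0, 0.0]
wrist_force: [-0.1, -0.1, -0.7]
grip_width: 0.131
```

Run:
```python
from h import *
st=state(); snap("wrist","w12",(130,60,200,150),4); print("under",st["tool_pos"][2]-.1918)
```

```text
t 12.85 pos [ 608.7 -297.6  216.8] xaxis yaw 1.174 zax [ 3.e-04 -1.e-04 -1.e+00] F [-0.1 -0.1 -0.7] w 0.131
under 0.02498035004236865
```

View pics/w12.png

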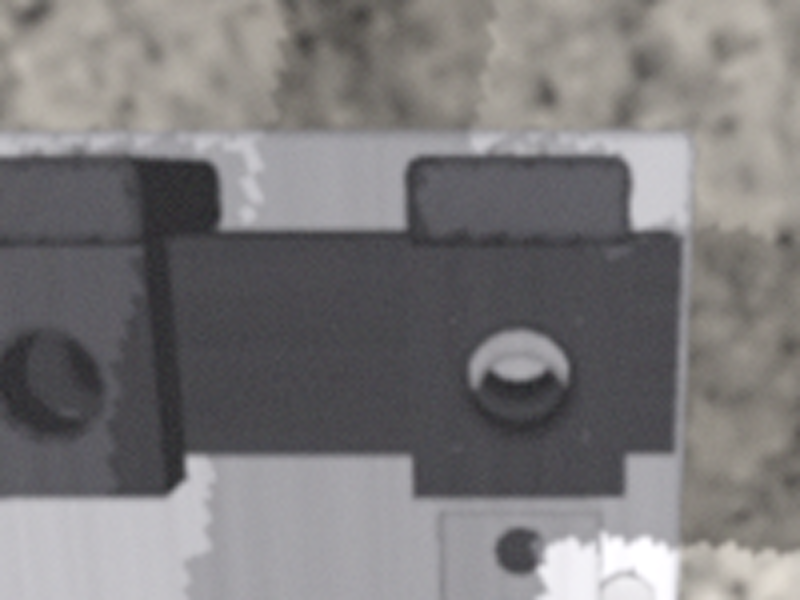

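Run:
```python
from h import *
st=manip.get_state()
print("clev1",TT("w12",st,(130,60),4,(519,378),.047))
print("bar",TT("w12",st,(130,60),4,(520,397),.035), "sm",TT("w12",st,(130,60),4,(520,551),.035))
```

```text
clev1 (array([  0.93, -53.4 , 169.75]), array([ 560.2, -276.4,   47. ]))
bar (array([  1.06, -48.91, 181.76]), array([ 564.4, -278. ,   35. ])) sm (array([  1.07, -27.95, 181.77]), array([ 583.7, -286.1,   35. ]))
```

Request:
send_rows(
  series=[
    {"slide":[0,-3,0],"spin":0},
    {"slide":[0,-1.4,0],"spin":0},
    {"slide":[0,0,0.5],"spin":0},
    {"slide":[0,0,0],"spin":0},
    {"slide":[0,0,0],"spin":0},
  ],
)

```text
t: 13.32
tool_pos: [0.6048, -0.296, 0.216]
tool_rot: [0.833, 0.554, 0.0, 0.0]
wrist_force: [-0.0, -0.4, -0.6]
grip_width: 0.129
```

Run:
```python
from h import *
st=state(); snap("wrist","w13",(220,100,80,80),7); print("under",st["tool_pos"][2]-.1918)
```

```text
t 13.32 pos [ 604.8 -296.   216. ] xaxis yaw 1.174 zax [ 0. -0. -1.] F [-0.  -0.4 -0.6] w 0.129
under 0.024242459446910114
```

View pics/w13.png

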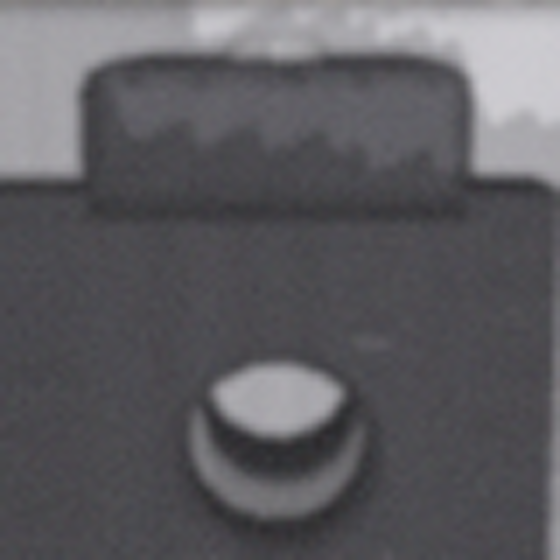

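Run:
```python
from h import *
st=manip.get_state()
print("clev1",TT("w13",st,(220,100),7,(277,440),.047))
print("bar",TT("w13",st,(220,100),7,(280,415),.0342))
cal=dict(np.load("pics/w13.npz"))
p=TT("w13",st,(220,100),7,(277,440),.047)[1]/1000
for z in (.047,.037,.034,.024,.006):
    r=0.00625; 
    pts=[pr("",[p[0]+r*np.cos(a),p[1]+r*np.sin(a),z],cal) for a in np.linspace(0,6.28,60)]
    pts=(np.array(pts)-[220,100])*7+3; print(z,pts.min(0).round(),pts.max(0).round())
```

```text
clev1 (array([  0.81, -49.26, 169.02]), array([ 559.7, -276.2,   47. ]))
bar (array([  1.02, -48.61, 181.82]), array([ 560.4, -276.3,   34.2]))
0.047 [186. 348.] [369. 529.]
0.037 [192. 326.] [364. 497.]
0.034 [193. 321.] [362. 488.]
0.024 [198. 303.] [357. 461.]
0.006 [206. 275.] [350. 419.]
```

Request:
send_rows(
  series=[
    {"slide":[0,-0.5,0],"spin":0},
    {"slide":[0,0,0],"spin":0},
  ],
)

```text
t: 13.53
tool_pos: [0.6043, -0.2957, 0.216]
tool_rot: [0.833, 0.554, 0.0, 0.0]
wrist_force: [0.7, 0.2, -0.4]
grip_width: 0.128
```

Request:
send_rows(
  series=[
    {"slide":[0,0,0],"spin":0},
    {"slide":[0,0,0],"spin":0},
    {"slide":[0,0,0],"spin":0},
    {"slide":[0,0,0],"spin":0},
    {"slide":[0,0,-15],"spin":0},
    {"slide":[0,-5,-30],"spin":0},
    {"slide":[0,-10,-30],"spin":0},
    {"slide":[0,-15,-30],"spin":0},
    {"slide":[0,-15,0],"spin":0},
    {"slide":[0,0,0],"spin":0},
    {"slide":[0,0,0],"spin":0},
  ],
  fingers=135,
)

```text
t: 14.45
tool_pos: [0.5625, -0.2783, 0.3214]
tool_rot: [0.833, 0.554, 0.0, 0.0]
wrist_force: [-0.1, -0.3, -0.6]
grip_width: 0.47
```

Run:
```python
from h import *
st=state(); snap("wrist","w14",None,1.5)
im=cv2.imread("pics/w14_raw.png")
cv2.imwrite("pics/w14a.png",cv2.resize(im[170:320,180:340],None,fx=4,fy=4,interpolation=cv2.INTER_CUBIC))
```

```text
t 14.45 pos [ 562.5 -278.3  321.4] xaxis yaw 1.1739 zax [ 4.e-04 -2.e-04 -1.e+00] F [-0.1 -0.3 -0.6] w 0.47
```

View pics/w14.png

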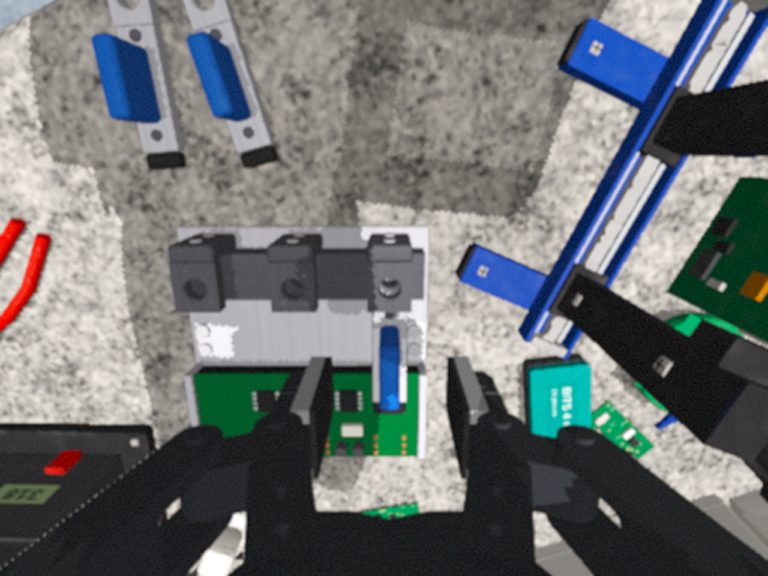

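View pics/w14a.png

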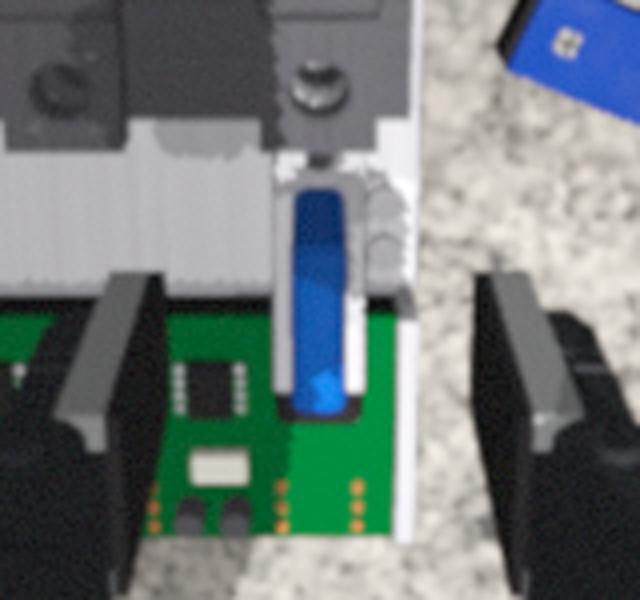

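Run:
```python
from h import *
def T(n,c,off,s,z): return at(n,off[0]+(c[0]+.5)/s-.5,off[1]+(c[1]+.5)/s-.5,z)
for a in ((238,258),(304,286),(206,325),(273,354)): print("side",T("side",a,(150,240),4,.068))
for a in ((129,277),(184,303),(102,333),(156,360)): print("top",T("top",a,(100,80),4,.070))
```

```text
side [ 0.62372502 -0.01110904  0.068     ]
side [0.59055204 0.00621151 0.068     ]
side [0.6411249  0.02220347 0.068     ]
side [0.60792095 0.03952346 0.068     ]
top [0.64087826 0.022389   0.07      ]
top [ 0.62461132 -0.01103277  0.07      ]
top [0.60689367 0.03848065 0.07      ]
top [0.59010353 0.00571251 0.07      ]
```

Request:
send_rows(
  series=[
    {"slide":[0,0,-38],"spin":0},
    {"slide":[0,0,-38],"spin":0},
    {"slide":[0,0,-30],"spin":0},
    {"slide":[17,-5,-10],"spin":0},
    {"slide":[32,-10,0],"spin":0},
    {"slide":[32,-10,0],"spin":0},
    {"slide":[32,-10,0],"spin":0},
    {"slide":[32,-10,0],"spin":0},
    {"slide":[32,-10,0],"spin":0},
    {"slide":[32,-10,0],"spin":0},
    {"slide":[32,-10,0],"spin":0},
    {"slide":[32,-9,0],"spin":0},
  ],
)

```text
t: 15.5
tool_pos: [0.5914, 0.0076, 0.4361]
tool_rot: [0.833, 0.554, -0.0, -0.0]
wrist_force: [1.1, 0.4, 0.5]
grip_width: 0.465
```

Request:
send_rows(
  series=[
    {"slide":[0,0,20],"spin":-0.117},
    {"slide":[0,0,25],"spin":-0.117},
    {"slide":[0,0,25],"spin":-0.117},
    {"slide":[0,0,25],"spin":-0.117},
    {"slide":[0,0,25],"spin":-0.117},
    {"slide":[0,0,25],"spin":-0.117},
    {"slide":[0,0,0],"spin":0},
    {"slide":[0,0,0],"spin":0},
    {"slide":[0,0,0],"spin":0},
  ],
)

```text
t: 16.25
tool_pos: [0.5915, 0.0059, 0.2926]
tool_rot: [0.593, 0.805, 0.0, 0.0]
wrist_force: [0.2, -0.1, -0.3]
grip_width: 0.471
```

Run:
```python
from h import *
st=state(); snap("wrist","w15",None,1.5)
print(totool(np.array([.5903,.006,0.3])-st["tool_pos"]), pr("wrist",[.5903,.006,.073]))
```

```text
t 16.25 pos [591.5   5.9 292.6] xaxis yaw 1.8718 zax [ 4.e-04 -0.e+00 -1.e+00] F [ 0.2 -0.1 -0.3] w 0.471
[ 0.00047018 -0.00112212 -0.00736338] (np.float64(259.4039379225774), np.float64(215.51358751607822))
```

View pics/w15.png

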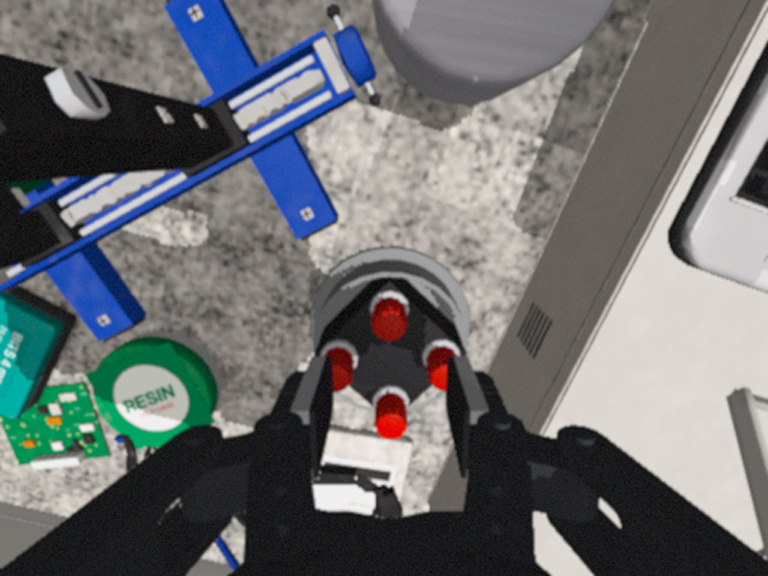

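Request:
send_rows(
  series=[
    {"slide":[0.3,-1.2,20],"spin":0},
    {"slide":[0,0,25],"spin":0},
    {"slide":[0,0,15],"spin":0},
    {"slide":[0,0,5.5],"spin":0},
    {"slide":[0,0,0],"spin":0},
    {"slide":[0,0,0],"spin":0},
  ],
)

```text
t: 16.8
tool_pos: [0.5902, 0.0058, 0.2278]
tool_rot: [0.592, 0.806, 0.0, 0.001]
wrist_force: [1.0, -0.2, 0.4]
grip_width: 0.471
```

Request:
send_rows(
  series=[
    {"slide":[0,0,0],"spin":0},
    {"slide":[0,0,0],"spin":0},
    {"slide":[0,0,0],"spin":0},
    {"slide":[0,0,0],"spin":0},
    {"slide":[0,0,0],"spin":0},
  ],
  fingers=255,
)

```text
t: 17.22
tool_pos: [0.5901, 0.0058, 0.2279]
tool_rot: [0.592, 0.806, 0.001, 0.001]
wrist_force: [-0.6, 0.0, 9.0]
grip_width: 0.158
```

Request:
send_rows(
  series=[
    {"slide":[0,0,-10],"spin":0},
    {"slide":[0,0,-20],"spin":0},
    {"slide":[0,0,-30],"spin":0},
    {"slide":[0,0,0],"spin":0},
    {"slide":[0,0,0],"spin":0},
  ],
)

```text
t: 17.63
tool_pos: [0.5903, 0.0058, 0.2891]
tool_rot: [0.591, 0.806, 0.001, 0.002]
wrist_force: [0.1, -0.7, -0.9]
grip_width: 0.16
```

Run:
```python
from h import *
st=state(); snap("wrist","w16",(180,180,160,150),4); snap("side","s16",(150,240,150,120),5)
```

```text
t 17.63 pos [590.3   5.8 289.1] xaxis yaw 1.8759 zax [ 4.2e-03 -2.0e-04 -1.0e+00] F [ 0.1 -0.7 -0.9] w 0.16
```

View pics/w16.png

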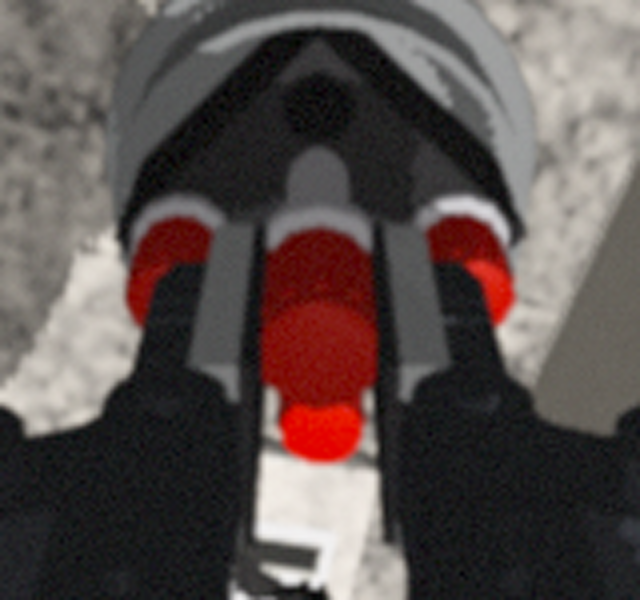

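View pics/s16.png

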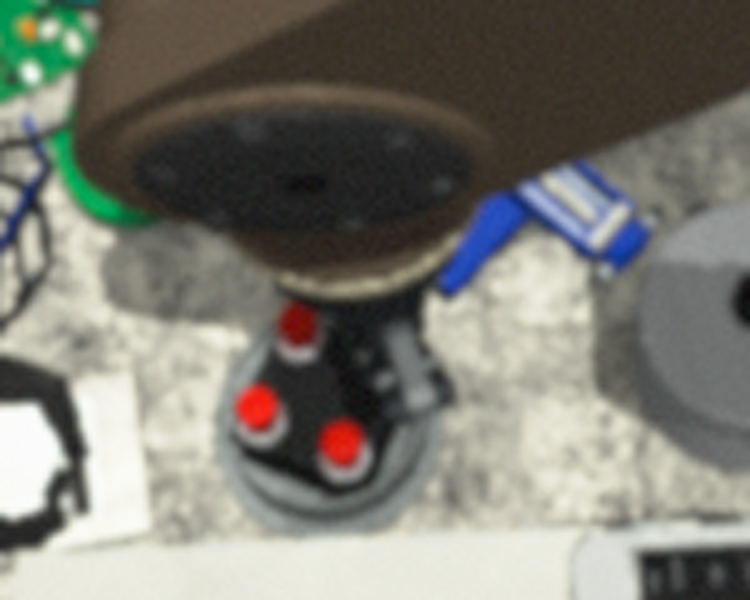

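Run:
```python
from h import *
st=manip.get_state()
print("knobtop",TT("w16",st,(180,180),4,(320,352),.1342), "hole of P2 in pot",TT("w16",st,(180,180),4,(318,103),.047))
```

```text
knobtop (array([  0.25,   1.  , 152.64]), array([590.3,   6.4, 134.2])) hole of P2 in pot (array([-2.2000e-01,  4.8000e-01,  2.3984e+02]), array([589.9,   5.8,  47. ]))
```

Request:
send_rows(
  series=[
    {"slide":[0,0,-30],"spin":0.117},
    {"slide":[0,0,-35],"spin":0.117},
    {"slide":[0,0,-35],"spin":0.117},
    {"slide":[0,0,-35],"spin":0.117},
    {"slide":[0,0,-20],"spin":0.117},
    {"slide":[0,0,0],"spin":0.117},
    {"slide":[-15,4,0],"spin":0},
    {"slide":[-30,9,0],"spin":0},
    {"slide":[-32,10,0],"spin":0},
    {"slide":[-32,10,0],"spin":0},
    {"slide":[-32,10,0],"spin":0},
    {"slide":[-32,10,0],"spin":0},
  ],
)

```text
t: 18.73
tool_pos: [0.571, -0.1756, 0.4405]
tool_rot: [0.833, 0.554, -0.001, -0.001]
wrist_force: [0.6, -0.3, 0.0]
grip_width: 0.157
```

Request:
send_rows(
  series=[
    {"slide":[-32,10,0],"spin":0},
    {"slide":[-32,9,0],"spin":0},
    {"slide":[-25,7,20],"spin":0},
    {"slide":[-11,3,35],"spin":0},
    {"slide":[0,0,35],"spin":0},
    {"slide":[0,0,35],"spin":0},
    {"slide":[0,0,20],"spin":0},
    {"slide":[0,0,0],"spin":0},
    {"slide":[0,0,0],"spin":0},
  ],
)

```text
t: 19.48
tool_pos: [0.5592, -0.2775, 0.2953]
tool_rot: [0.833, 0.554, -0.001, -0.002]
wrist_force: [0.5, 0.8, 0.5]
grip_width: 0.158
```

Run:
```python
from h import *
st=state(); snap("wrist","w17",(180,180,160,150),4)
```

```text
t 19.48 pos [ 559.2 -277.5  295.3] xaxis yaw 1.174 zax [-0.003   0.0016 -1.    ] F [0.5 0.8 0.5] w 0.158
```

View pics/w17.png

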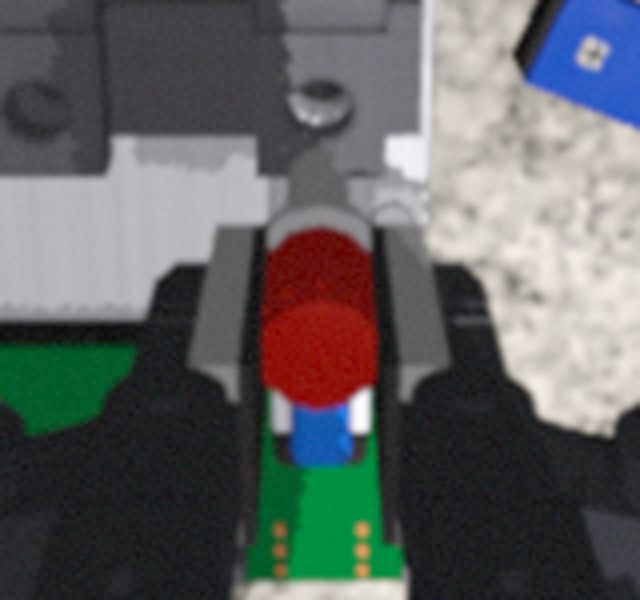

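Request:
send_rows(
  series=[
    {"slide":[0,0,6],"spin":0},
    {"slide":[0,0,0],"spin":0},
    {"slide":[0,0,0],"spin":0},
  ],
)

```text
t: 19.78
tool_pos: [0.5599, -0.2777, 0.2915]
tool_rot: [0.833, 0.554, 0.0, 0.001]
wrist_force: [0.3, 0.4, -0.3]
grip_width: 0.157
```

Run:
```python
from h import *
st=state(); snap("wrist","w18",(220,180,80,60),8)
```

```text
t 19.78 pos [ 559.9 -277.7  291.5] xaxis yaw 1.1742 zax [ 1.2e-03 -7.0e-04 -1.0e+00] F [ 0.3  0.4 -0.3] w 0.157
```

View pics/w18.png

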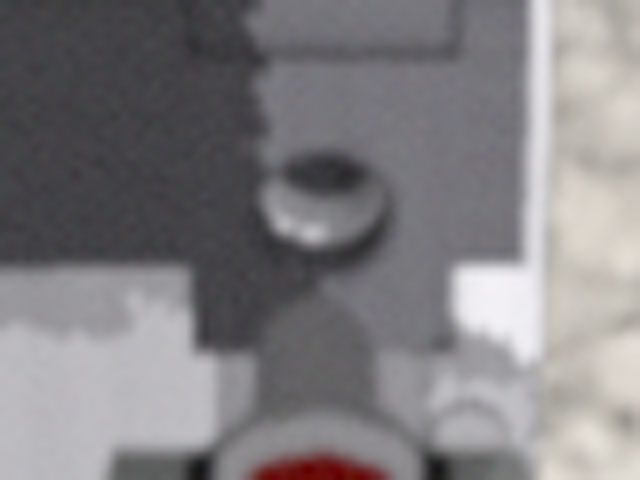

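Run:
```python
from h import *
st=manip.get_state()
print(TT("w18",st,(220,180),8,(325,203),.047), TT("w18",st,(220,180),8,(324,350),.047))
# same for pot hole in finer crop of w16
im=cv2.imread("pics/w16_raw.png"); cv2.imwrite("pics/w16b.png",cv2.resize(im[180:240,220:300],None,fx=8,fy=8,interpolation=cv2.INTER_CUBIC))
```

```text
(array([  1.55,  -1.17, 244.46]), array([ 559.7, -276. ,   47. ])) (array([  1.47,  14.11, 244.48]), array([ 573.7, -281.9,   47. ]))
```

View pics/w16b.png

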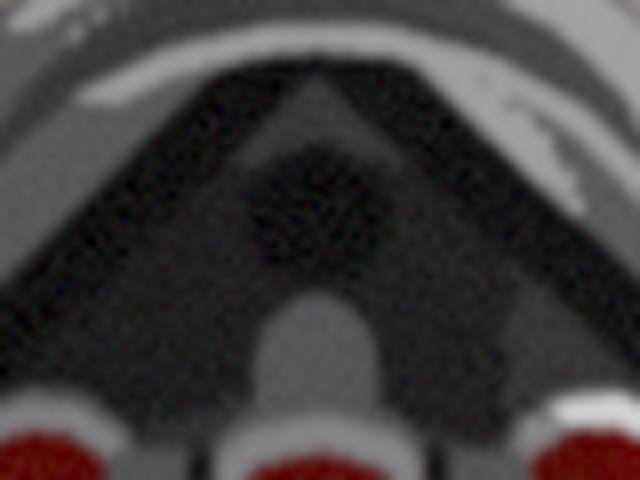

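Run:
```python
from h import *
st=manip.get_state(); z=st["tool_pos"][2]-.1809-.038
print("tip w18",TT("w18",st,(220,180),8,(318,300),z), "flange", TT("w18",st,(220,180),8,(322,405),z+.038))
```

```text
tip w18 (array([  0.89,  -1.35, 218.9 ]), array([ 559.2, -276.5,   72.6])) flange (array([  1.17,  -8.68, 180.89]), array([ 552.5, -273.4,  110.6]))
```

Run:
```python
import cv2,numpy as np
im=cv2.imread("pics/w18_raw.png",0)
print(im[190:228,254:268])
c=cv2.createCLAHE(4,(2,2)).apply(im[185:230,235:285]); cv2.imwrite("pics/w18c.png",cv2.resize(c,None,fx=12,fy=12,interpolation=cv2.INTER_CUBIC))
```

```text
[[123 120 119 120 117 119 121 117 118 118 120 121 121 119]
 [121 120 119 115 119 119 119 117 116 116 119 119 121 122]
 [120 121 118 120 120 120 118 120 117 118 117 119 118 117]
 [123 120 117 119 119 120 119 119 119 116 119 120 121 120]
 [119 119 120 118 119 119 119 119 117 116 120 119 120 119]
 [116 121 119 118 118 120 120 118 116 120 118 120 120 119]
 [119 121 117 117 120 120 119 119 117 114 119 121 118 118]
 [118 121 119 118 119 118 120 118 114 115 114 116 117 120]
 [122 118 114 112 107 107 102 100 103 106 109 113 117 122]
 [118 112  98  92  84  78  75  75  76  86 101 108 115 117]
 [109  94  75  72  65  58  55  50  56  60  75  88 104 115]
 [ 95  80  62  57  56  57  54  55  47  44  53  68  90 104]
 [109  94  69  63  56  57  56  54  45  48  56  73  90  96]
 [128 121 101  84  71  65  64  61  59  59  74  88  99 101]
 [140 133 128 117 105  95  88  89  88  90  92  99 104 104]
 [146 139 137 133 127 121 120 116 112 110 106 107 111 103]
 [153 151 140 138 131 132 131 126 124 118 112 113 111  93]
 [151 173 163 147 143 141 141 131 128 122 122 117 103  73]
 [134 169 163 162 174 175 160 136 128 
[... 442 characters left out ...]
9  69  71  76  84 102 111 113 113 116 121 119 117]
 [ 71  72  75  85  87  94  96 105 110 115 118 120 118 120]
 [ 77  84  87  95  96  98  97 101 102 109 118 120 116 118]
 [ 84  91  95  99  98  99 100  97  97 102 110 121 120 118]
 [ 91  97  97  98 100  98  96  94  98  99 104 111 118 117]
 [ 96  97  98  99  98  97  99  99  97  97  98 105 115 120]
 [ 96  98 100  98  97 101  99  98  96  97  97 103 110 118]
 [ 97  94  99  99  98 101  98  95  96  97  93  96 108 121]
 [ 93  96  98  97  99 100  99  99  99  97  98  99 108 132]
 [ 95  97  98 100 100  98  98  97  99  98  97 100 112 134]
 [ 94  97  96  98  99  98  98  99  99  99  96 100 113 132]
 [ 97  98  99 100  97  98  99  97  99  97  98  98 108 130]]
```

View pics/w18c.png

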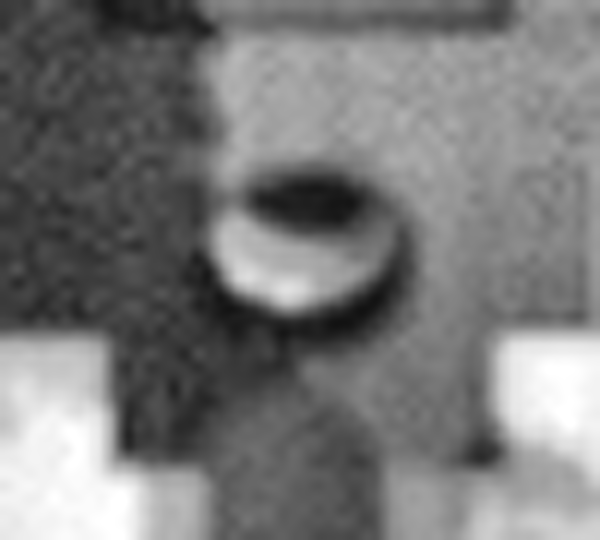

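Request:
send_rows(
  series=[
    {"slide":[0.8,-1.0,10],"spin":0},
    {"slide":[0,0,10],"spin":0},
    {"slide":[0,0,6],"spin":0},
    {"slide":[0,0,0],"spin":0},
    {"slide":[0,0,0],"spin":0},
  ],
)

```text
t: 20.25
tool_pos: [0.5588, -0.2764, 0.2637]
tool_rot: [0.833, 0.554, -0.0, -0.001]
wrist_force: [1.2, 0.4, -1.2]
grip_width: 0.159
```

Run:
```python
from h import *
st=state(); snap("wrist","w19",(220,160,80,60),8)
```

```text
t 20.25 pos [ 558.8 -276.4  263.7] xaxis yaw 1.174 zax [-1.3e-03  7.0e-04 -1.0e+00] F [ 1.2  0.4 -1.2] w 0.159
```

View pics/w19.png

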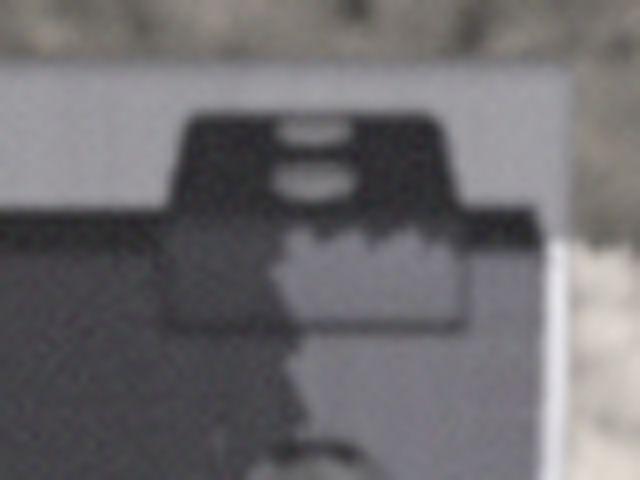

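Run:
```python
import cv2
im=cv2.imread("pics/w19_raw.png")
cv2.imwrite("pics/w19b.png",cv2.resize(im[200:270,215:305],None,fx=8,fy=8,interpolation=cv2.INTER_CUBIC))
```

```text
(no output)
```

View pics/w19b.png

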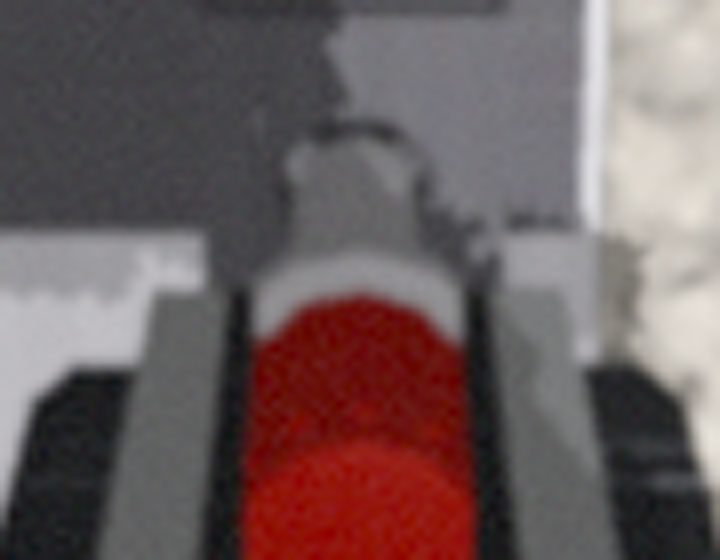

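Request:
send_rows(
  series=[
    {"slide":[0,0.9,3],"spin":0},
    {"slide":[0,0,4],"spin":0},
    {"slide":[0,0,4],"spin":0},
    {"slide":[0,0,0],"spin":0},
    {"slide":[0,0,0],"spin":0},
  ],
)

```text
t: 20.72
tool_pos: [0.5598, -0.2768, 0.2532]
tool_rot: [0.833, 0.554, -0.0, -0.0]
wrist_force: [0.2, -0.7, -0.5]
grip_width: 0.159
```

Request:
send_rows(
  series=[
    {"slide":[0,0,3],"spin":0},
    {"slide":[0,0,3],"spin":0},
    {"slide":[0,0,0],"spin":0},
    {"slide":[0,0,0],"spin":0},
  ],
)

```text
t: 21.05
tool_pos: [0.5598, -0.2769, 0.2473]
tool_rot: [0.833, 0.554, -0.0, -0.0]
wrist_force: [-0.2, -0.7, -0.5]
grip_width: 0.159
```

Request:
send_rows(
  series=[
    {"slide":[0,0,4],"spin":0},
    {"slide":[0,0,3],"spin":0},
    {"slide":[0,0,0],"spin":0},
    {"slide":[0,0,0],"spin":0},
  ],
)

```text
t: 21.38
tool_pos: [0.5598, -0.2768, 0.2402]
tool_rot: [0.833, 0.554, -0.0, -0.0]
wrist_force: [-0.3, -0.1, 0.6]
grip_width: 0.156
```

Request:
send_rows(
  series=[
    {"slide":[0,0,4],"spin":0},
    {"slide":[0,0,3],"spin":0},
    {"slide":[0,0,0],"spin":0},
    {"slide":[0,0,0],"spin":0},
  ],
)

```text
t: 21.72
tool_pos: [0.5598, -0.2769, 0.2333]
tool_rot: [0.833, 0.554, -0.0, -0.0]
wrist_force: [-0.6, 0.7, -0.0]
grip_width: 0.159
```

Request:
send_rows(
  series=[
    {"slide":[0,0,3],"spin":0},
    {"slide":[0,0,2],"spin":0},
    {"slide":[0,0,1],"spin":0},
    {"slide":[0,0,0],"spin":0},
    {"slide":[0,0,0],"spin":0},
  ],
)

```text
t: 22.13
tool_pos: [0.5599, -0.2769, 0.228]
tool_rot: [0.833, 0.554, 0.0, 0.0]
wrist_force: [-2.2, 0.8, 9.5]
grip_width: 0.162
```

Request:
send_rows(
  series=[
    {"slide":[0,0,0],"spin":0},
    {"slide":[0,0,0],"spin":0},
    {"slide":[0,0,0],"spin":0},
    {"slide":[0,0,0],"spin":0},
    {"slide":[0,0,-10],"spin":0},
    {"slide":[0,0,-30],"spin":0},
    {"slide":[0,0,-35],"spin":0},
    {"slide":[-10,-20,-20],"spin":0},
    {"slide":[-15,-30,0],"spin":0},
    {"slide":[-10,-20,0],"spin":0},
    {"slide":[0,0,0],"spin":0},
    {"slide":[0,0,0],"spin":0},
  ],
  fingers=135,
)

```text
t: 23.13
tool_pos: [0.481, -0.2823, 0.3236]
tool_rot: [0.833, 0.553, 0.0, 0.0]
wrist_force: [0.6, -0.1, 0.1]
grip_width: 0.469
```

Run:
```python
from h import *
st=state(); snap("wrist","w20",None,1.5)
im=cv2.imread("pics/w20_raw.png")
cv2.imwrite("pics/w20a.png",cv2.resize(im[40:190,60:240],None,fx=4,fy=4,interpolation=cv2.INTER_CUBIC))
```

```text
t 23.13 pos [ 481.  -282.3  323.6] xaxis yaw 1.1729 zax [ 6.e-04 -4.e-04 -1.e+00] F [ 0.6 -0.1  0.1] w 0.469
```

View pics/w20.png

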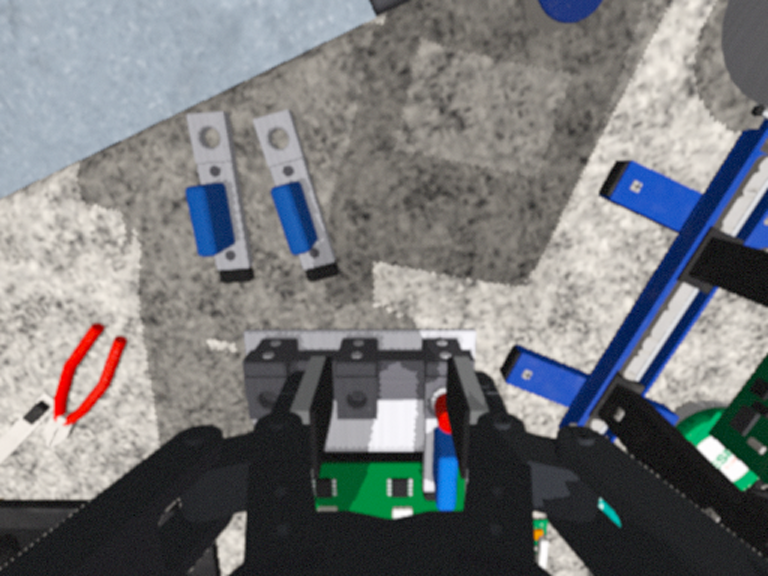

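View pics/w20a.png

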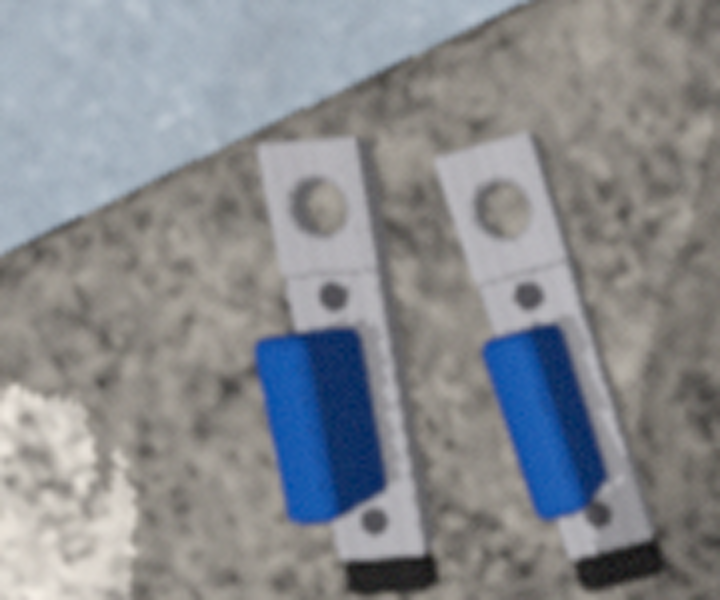

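Run:
```python
from h import *
st=manip.get_state()
for h,s1,s2 in (((502,208),(528,296),(598,514)),((319,206),(333,296),(374,520))):
    h,s1,s2=[TT("w20",st,(60,40),4,c,.01)[1] for c in (h,s1,s2)]
    d=s2-h; y=np.arctan2(d[1],d[0]); print("hole",h,"yaw",y,"rib",h[:2]+46*np.array([np.cos(y),np.sin(y)]))
    print(s1,s2,np.linalg.norm(s1-h),np.linalg.norm(s2-h), "totool",totool(np.r_[h[:2]+46*np.array([np.cos(y),np.sin(y)]),0]-st["tool_pos"]*1000), "spin", -(y+np.pi/2-1.1729))
```

```text
hole [ 376.5 -310.4   10. ] yaw -0.14712855115183854 rib [ 422.00302083 -317.14352248]
[ 396.  -313.7   10. ] [ 448.7 -321.1   10. ] 19.777259668619415 72.98856074755824 totool [-55.18295688 -42.24570198 323.3616815 ] spin -0.25076777564305797
hole [ 360.1 -348.4   10. ] yaw -0.3347932930272503 rib [ 403.54599942 -363.51440155]
[ 378.5 -355.3   10. ] [ 428.8 -372.3   10. ] 19.651208614230313 72.73857298572746 totool [-105.08336134  -41.31317983  323.37177857] spin -0.06310303376764614
```

Request:
send_rows(
  series=[
    {"slide":[-19,-14,10],"spin":0},
    {"slide":[-19,-14,30],"spin":0},
    {"slide":[-18,-14,30],"spin":0},
    {"slide":[0,0,20],"spin":-0.085},
    {"slide":[0,0,0],"spin":-0.085},
    {"slide":[0,0,0],"spin":-0.085},
    {"slide":[0,0,0],"spin":0},
    {"slide":[0,0,0],"spin":0},
  ],
  fingers=160,
)

```text
t: 23.85
tool_pos: [0.4223, -0.3177, 0.2325]
tool_rot: [0.756, 0.654, 0.0, 0.0]
wrist_force: [-0.3, -0.2, 0.7]
grip_width: 0.377
```

Run:
```python
from h import *
st=state(); snap("wrist","w21",None,1.5)
```

```text
t 23.85 pos [ 422.3 -317.7  232.5] xaxis yaw 1.4268 zax [ 4.e-04 -3.e-04 -1.e+00] F [-0.3 -0.2  0.7] w 0.377
```

View pics/w21.png

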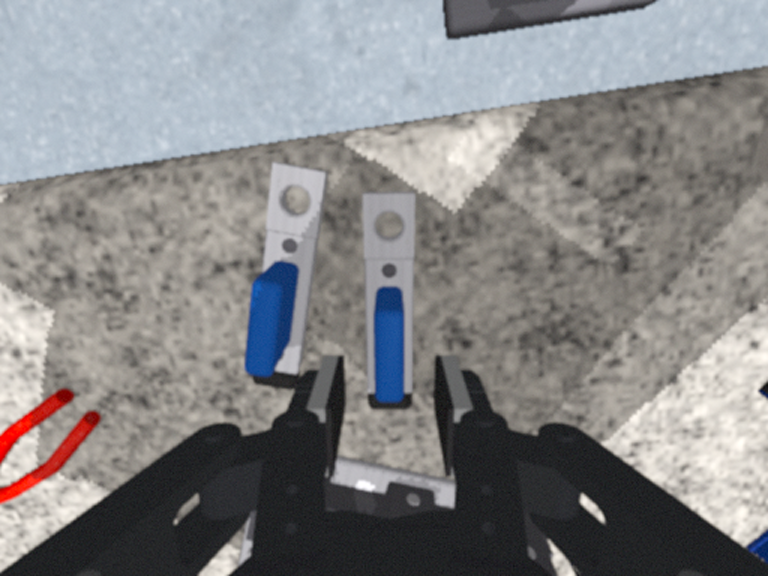

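Request:
send_rows(
  series=[
    {"slide":[0,0,20],"spin":0},
    {"slide":[0,0,15],"spin":0},
    {"slide":[0,0,5.5],"spin":0},
    {"slide":[0,0,0],"spin":0},
    {"slide":[0,0,0],"spin":0},
  ],
)

```text
t: 24.32
tool_pos: [0.4216, -0.3175, 0.1923]
tool_rot: [0.756, 0.655, -0.0, -0.0]
wrist_force: [0.7, 0.4, 1.0]
grip_width: 0.374
```

Request:
send_rows(
  series=[
    {"slide":[0,0,0],"spin":0},
    {"slide":[0,0,0],"spin":0},
    {"slide":[0,0,0],"spin":0},
    {"slide":[0,0,0],"spin":0},
  ],
  fingers=255,
)

```text
t: 24.65
tool_pos: [0.4217, -0.3178, 0.193]
tool_rot: [0.756, 0.655, 0.0, 0.001]
wrist_force: [-0.5, 0.8, 7.8]
grip_width: 0.129
```

Request:
send_rows(
  series=[
    {"slide":[0,0,-10],"spin":0},
    {"slide":[0,0,-25],"spin":0},
    {"slide":[0,0,-30],"spin":0},
    {"slide":[0,0,-30],"spin":0.085},
    {"slide":[0,0,0],"spin":0.085},
    {"slide":[0,0,0],"spin":0.084},
    {"slide":[0,0,0],"spin":0},
    {"slide":[0,0,0],"spin":0},
  ],
)

```text
t: 25.32
tool_pos: [0.4213, -0.3175, 0.2878]
tool_rot: [0.832, 0.555, 0.0, 0.0]
wrist_force: [0.4, 0.3, -0.4]
grip_width: 0.131
```

Run:
```python
from h import *
st=state(); snap("wrist","w22",(130,100,200,150),4)
d=np.array([.5382,-.3285])+FX*.081-st["tool_pos"][:2]; print(totool(np.r_[d,0]))
```

```text
t 25.32 pos [ 421.3 -317.5  287.8] xaxis yaw 1.1776 zax [ 5.e-04 -5.e-04 -1.e+00] F [ 0.4  0.3 -0.4] w 0.131
[3.42035819e-02 1.93184780e-01 2.82105305e-05]
```

View pics/w22.png

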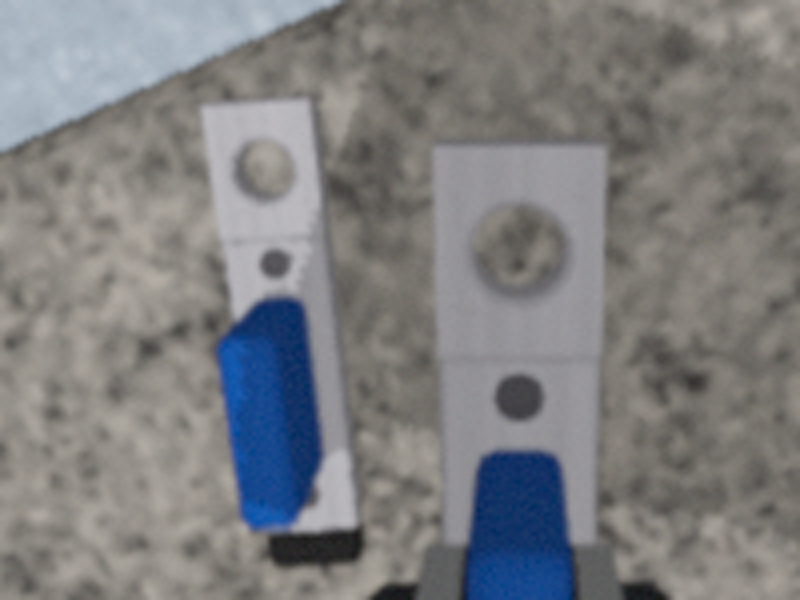

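Run:
```python
from h import *
st=manip.get_state()
z=st["tool_pos"][2]-.1925+.01
print(TT("w22",st,(130,100),4,(520,248),z),TT("w22",st,(130,100),4,(519,397),z))
```

```text
(array([  1.03, -46.77, 182.49]), array([ 378.5, -298.6,  104.9])) (array([  0.89, -26.25, 182.5 ]), array([ 397.4, -306.6,  104.9]))
```

Request:
send_rows(
  series=[
    {"slide":[4,20,0],"spin":0},
    {"slide":[6,35,0],"spin":0},
    {"slide":[6,35,0],"spin":0},
    {"slide":[6,35,0],"spin":0},
    {"slide":[6,34,0],"spin":0},
    {"slide":[4,25,10],"spin":0.003},
    {"slide":[2,9.5,20],"spin":0},
    {"slide":[0,0,20],"spin":0},
    {"slide":[0,0,8],"spin":0},
    {"slide":[0,0,0],"spin":0},
    {"slide":[0,0,0],"spin":0},
  ],
)

```text
t: 26.28
tool_pos: [0.6126, -0.3607, 0.2289]
tool_rot: [0.833, 0.553, -0.0, -0.001]
wrist_force: [0.4, -0.2, 0.1]
grip_width: 0.128
```

Run:
```python
from h import *
st=state(); snap("wrist","w23",(130,60,200,150),4)
print("under",st["tool_pos"][2]-.1925)
d=np.array([.5382,-.3285])+FX*.0464-st["tool_pos"][:2]; print(totool(np.r_[d,0]))
```

```text
t 26.28 pos [ 612.6 -360.7  228.9] xaxis yaw 1.1728 zax [-1.2e-03  8.0e-04 -1.0e+00] F [ 0.4 -0.2  0.1] w 0.128
under 0.03637974849885142
[ 9.01327585e-04 -3.46641185e-02 -5.08445744e-06]
```

View pics/w23.png

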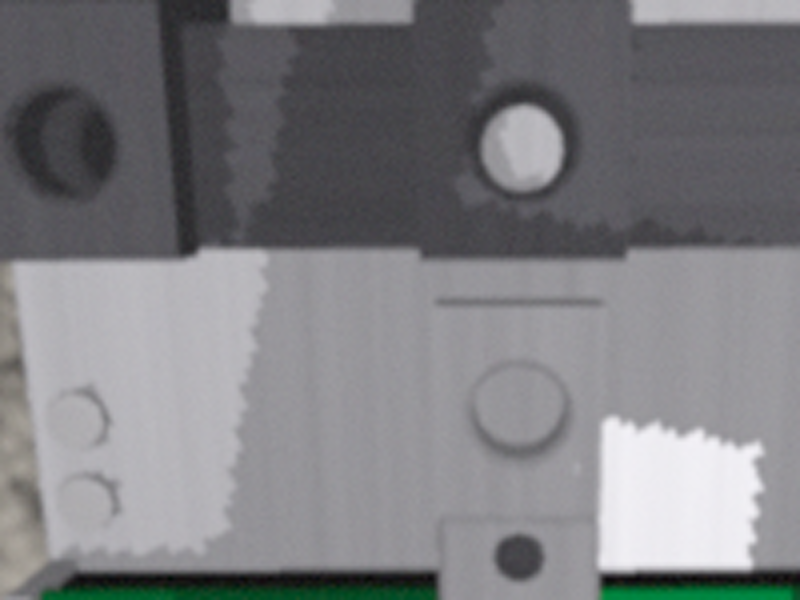

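Request:
send_rows(
  series=[
    {"slide":[0.6,0,8],"spin":0},
    {"slide":[0,0,3],"spin":0},
    {"slide":[0,0,0],"spin":0},
    {"slide":[0,-6,0],"spin":0},
    {"slide":[0,-9,0],"spin":0},
    {"slide":[0,-9,0],"spin":0},
    {"slide":[0,-6,0],"spin":0},
    {"slide":[0,-2,0],"spin":0},
    {"slide":[0,0,0],"spin":0},
    {"slide":[0,0,0],"spin":0},
  ],
)

```text
t: 27.17
tool_pos: [0.5839, -0.3479, 0.2183]
tool_rot: [0.833, 0.553, 0.0, 0.0]
wrist_force: [0.3, 0.1, -0.7]
grip_width: 0.129
```

Run:
```python
from h import *
st=state(); snap("wrist","w24",(220,100,80,80),7)
print("under",st["tool_pos"][2]-.1925)
d=np.array([.5382,-.3285])+FX*.0464-st["tool_pos"][:2]; print(totool(np.r_[d,0]))
```

```text
t 27.17 pos [ 583.9 -347.9  218.3] xaxis yaw 1.1719 zax [ 5.e-04 -3.e-04 -1.e+00] F [ 0.3  0.1 -0.7] w 0.129
under 0.02584895455275041
[ 2.29330124e-04 -3.20416907e-03 -2.14920311e-06]
```

View pics/w24.png

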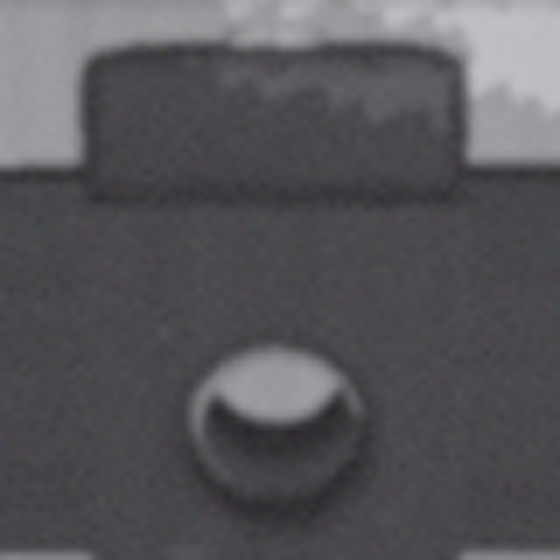

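Request:
send_rows(
  series=[
    {"slide":[0,-2,0],"spin":0},
    {"slide":[0,-1,0],"spin":0},
    {"slide":[0,0,1.2],"spin":0},
    {"slide":[0,0,0],"spin":0},
    {"slide":[0,0,0],"spin":0},
  ],
)

```text
t: 27.63
tool_pos: [0.581, -0.3466, 0.217]
tool_rot: [0.833, 0.553, -0.0, -0.0]
wrist_force: [-1.9, 1.2, 4.7]
grip_width: 0.128
```

Run:
```python
from h import *
st=state(); snap("wrist","w25",(220,100,80,80),7)
d=np.array([.5382,-.3285])+FX*.0464-st["tool_pos"][:2]; print(totool(np.r_[d,0]))
```

```text
t 27.63 pos [ 581.  -346.6  217. ] xaxis yaw 1.172 zax [-2.e-04  1.e-04 -1.e+00] F [-1.9  1.2  4.7] w 0.128
[ 1.69644831e-04 -4.64394582e-05  9.86748964e-09]
```

View pics/w25.png

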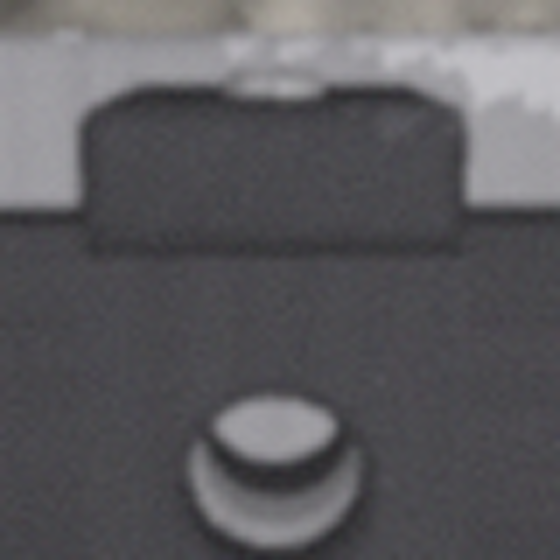

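Aligned like the first bar, resting on the board (4.7 N). Release, then fetch the next pin (P3 at 641, 22).

Request:
send_rows(
  series=[
    {"slide":[0,0,0],"spin":0},
    {"slide":[0,0,0],"spin":0},
    {"slide":[0,0,0],"spin":0},
    {"slide":[0,0,0],"spin":0},
    {"slide":[0,0,-15],"spin":0},
    {"slide":[0,0,-35],"spin":0},
    {"slide":[0,0,-38],"spin":0},
    {"slide":[0,0,-38],"spin":0},
    {"slide":[0,0,-38],"spin":0},
    {"slide":[0,0,-38],"spin":0},
    {"slide":[0,0,-15],"spin":0},
  ],
  fingers=150,
)

```text
t: 28.6
tool_pos: [0.5816, -0.347, 0.4397]
tool_rot: [0.833, 0.553, 0.001, 0.003]
wrist_force: [0.8, -0.4, 1.7]
grip_width: 0.413
```

Run:
```python
from h import *
st=state()
d=np.array([.641,.0223])-st["tool_pos"][:2]; print(totool(np.r_[d,0]))
snap("top","t26",(200,100,150,110),5)
```

```text
t 28.6 pos [ 581.6 -347.   439.7] xaxis yaw 1.172 zax [ 0.0055 -0.0036 -1.    ] F [ 0.8 -0.4  1.7] w 0.413
[ 0.36340352 -0.08869177 -0.00101488]
```

View pics/t26.png

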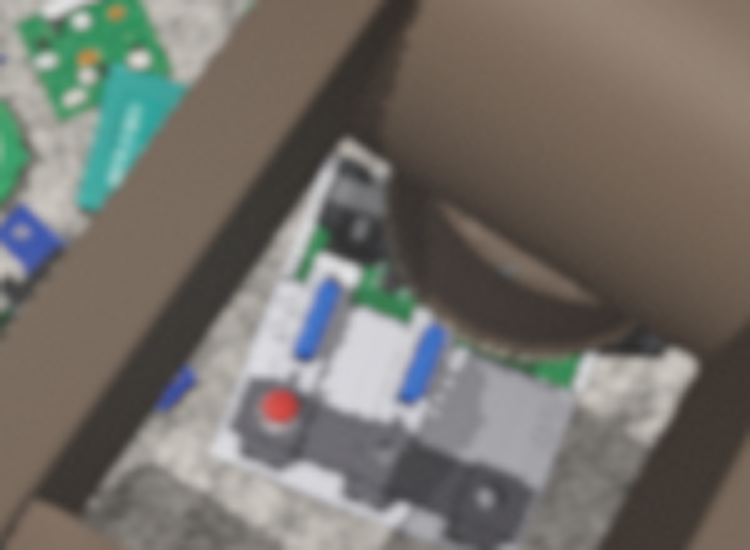

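Run:
```python
from h import *
for z in (.05,.1,.2,.3,.4,.5): print(z, at("side",80,340,z).round(3), at("side",147,165,z).round(3), at("top",277,93,z).round(3), at("top",60,15,z).round(3))
```

```text
0.05 [0.888 0.036 0.05 ] [ 0.765 -0.379  0.05 ] [ 0.78  -0.333  0.05 ] [0.988 0.212 0.05 ]
0.1 [0.871 0.049 0.1  ] [ 0.755 -0.345  0.1  ] [ 0.765 -0.329  0.1  ] [0.963 0.19  0.1  ]
0.2 [0.838 0.074 0.2  ] [ 0.733 -0.277  0.2  ] [ 0.735 -0.321  0.2  ] [0.914 0.148 0.2  ]
0.3 [0.804 0.1   0.3  ] [ 0.712 -0.209  0.3  ] [ 0.705 -0.313  0.3  ] [0.865 0.106 0.3  ]
0.4 [0.77  0.125 0.4  ] [ 0.691 -0.141  0.4  ] [ 0.675 -0.306  0.4  ] [0.816 0.064 0.4  ]
0.5 [0.736 0.15  0.5  ] [ 0.67  -0.073  0.5  ] [ 0.645 -0.298  0.5  ] [0.767 0.022 0.5  ]
```

Request:
send_rows(
  series=[
    {"slide":[18,-5,0],"spin":0},
    {"slide":[36,-9,0],"spin":0},
    {"slide":[36,-9,0],"spin":0},
    {"slide":[36,-9,0],"spin":0},
    {"slide":[36,-9,0],"spin":0},
    {"slide":[36,-9,0],"spin":0},
    {"slide":[36,-9,0],"spin":0},
    {"slide":[36,-8,0],"spin":0},
    {"slide":[36,-8,0],"spin":0},
    {"slide":[36,-8,0],"spin":0},
    {"slide":[21,-6,0],"spin":0},
  ],
)

```text
t: 29.57
tool_pos: [0.6402, 0.0258, 0.4334]
tool_rot: [0.833, 0.554, 0.0, -0.0]
wrist_force: [-0.0, -0.8, 0.7]
grip_width: 0.415
```

Request:
send_rows(
  series=[
    {"slide":[0,0,20],"spin":-0.117},
    {"slide":[0,0,25],"spin":-0.117},
    {"slide":[0,0,25],"spin":-0.117},
    {"slide":[0,0,25],"spin":-0.117},
    {"slide":[0,0,25],"spin":-0.117},
    {"slide":[0,0,25],"spin":-0.119},
    {"slide":[0,0,0],"spin":0},
    {"slide":[0,0,0],"spin":0},
    {"slide":[0,0,0],"spin":0},
  ],
)

```text
t: 30.32
tool_pos: [0.6404, 0.0224, 0.2899]
tool_rot: [0.593, 0.805, 0.0, 0.0]
wrist_force: [0.0, -0.9, 0.4]
grip_width: 0.416
```

Run:
```python
from h import *
st=state(); snap("wrist","w27",(180,150,160,150),4)
d=np.array([.641,.0223])-st["tool_pos"][:2]; print(totool(np.r_[d,0]),pr("wrist",[.641,.0223,.073]))
```

```text
t 30.32 pos [640.4  22.4 289.9] xaxis yaw 1.8717 zax [ 9.e-04 -0.e+00 -1.e+00] F [ 0.  -0.9  0.4] w 0.416
[-2.53100105e-04  5.37659282e-04  1.19814534e-06] (np.float64(258.3573615875355), np.float64(218.98125905967356))
```

View pics/w27.png

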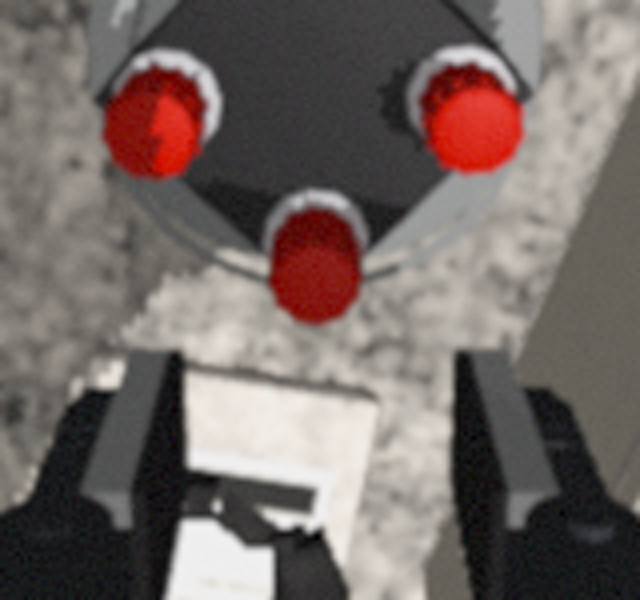

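Request:
send_rows(
  series=[
    {"slide":[-0.5,0.5,20],"spin":0},
    {"slide":[0,0,22],"spin":0},
    {"slide":[0,0,14],"spin":0},
    {"slide":[0,0,6],"spin":0},
    {"slide":[0,0,0],"spin":0},
    {"slide":[0,0,0],"spin":0},
  ],
)

```text
t: 30.87
tool_pos: [0.6411, 0.0221, 0.2281]
tool_rot: [0.592, 0.806, 0.0, 0.001]
wrist_force: [-0.3, 1.3, 0.1]
grip_width: 0.409
```

Request:
send_rows(
  series=[
    {"slide":[0,0,0],"spin":0},
    {"slide":[0,0,0],"spin":0},
    {"slide":[0,0,0],"spin":0},
    {"slide":[0,0,0],"spin":0},
    {"slide":[0,0,0],"spin":0},
  ],
  fingers=255,
)

```text
t: 31.28
tool_pos: [0.6412, 0.0221, 0.2285]
tool_rot: [0.591, 0.806, 0.001, 0.001]
wrist_force: [-0.9, 0.0, 7.5]
grip_width: 0.16
```

Request:
send_rows(
  series=[
    {"slide":[0,0,-10],"spin":0},
    {"slide":[0,0,-20],"spin":0},
    {"slide":[0,0,-30],"spin":0},
    {"slide":[0,0,0],"spin":0},
    {"slide":[0,0,0],"spin":0},
    {"slide":[0,0,0],"spin":0},
  ],
)

```text
t: 31.78
tool_pos: [0.6406, 0.0221, 0.2876]
tool_rot: [0.591, 0.806, 0.0, 0.0]
wrist_force: [-0.1, 0.7, -0.5]
grip_width: 0.16
```

Run:
```python
from h import *
st=state(); snap("wrist","w28",(180,180,160,150),4)
d=np.array([.5382,-.3285])-st["tool_pos"][:2]; th=1.174
print(d@[np.cos(th),np.sin(th)],d@[np.sin(th),-np.cos(th)])
```

```text
t 31.78 pos [640.6  22.1 287.6] xaxis yaw 1.8759 zax [ 0.001 -0.    -1.   ] F [-0.1  0.7 -0.5] w 0.16
-0.36293155849999614 0.041095902222138825
```

View pics/w28.png

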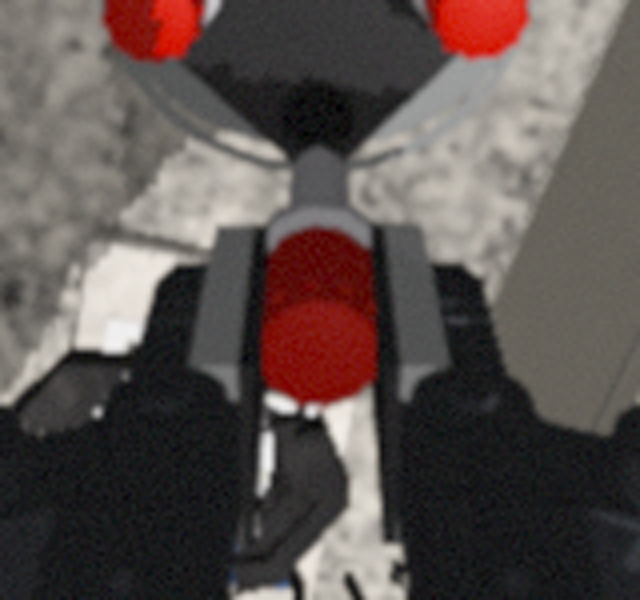

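Request:
send_rows(
  series=[
    {"slide":[0,0,-30],"spin":0.117},
    {"slide":[0,0,-35],"spin":0.117},
    {"slide":[0,0,-35],"spin":0.117},
    {"slide":[0,0,-35],"spin":0.117},
    {"slide":[0,0,-20],"spin":0.117},
    {"slide":[0,0,0],"spin":0.117},
    {"slide":[-20,2,0],"spin":0},
    {"slide":[-36,4,0],"spin":0},
    {"slide":[-36,4,0],"spin":0},
    {"slide":[-36,4,0],"spin":0},
    {"slide":[-36,4,0],"spin":0},
    {"slide":[-36,4,0],"spin":0},
  ],
)

```text
t: 32.83
tool_pos: [0.5827, -0.1722, 0.4409]
tool_rot: [0.833, 0.554, -0.001, -0.001]
wrist_force: [0.7, -0.6, -0.6]
grip_width: 0.16
```

Request:
send_rows(
  series=[
    {"slide":[-36,4,0],"spin":0},
    {"slide":[-36,4,0],"spin":0},
    {"slide":[-36,4,0],"spin":0},
    {"slide":[-35,4,20],"spin":0},
    {"slide":[-20,3,35],"spin":0},
    {"slide":[0,0,35],"spin":0},
    {"slide":[0,0,35],"spin":0},
    {"slide":[0,0,25],"spin":0},
    {"slide":[0,0,0],"spin":0},
    {"slide":[0,0,0],"spin":0},
    {"slide":[0,0,0],"spin":0},
  ],
)

```text
t: 33.75
tool_pos: [0.5386, -0.3287, 0.2929]
tool_rot: [0.833, 0.554, 0.0, 0.0]
wrist_force: [-0.1, -0.2, -0.4]
grip_width: 0.16
```

Run:
```python
from h import *
st=state(); snap("wrist","w29",(220,180,80,60),8)
d=np.array([.5382,-.3285])-st["tool_pos"][:2]; print(totool(np.r_[d,0]))
```

```text
t 33.75 pos [ 538.6 -328.7  292.9] xaxis yaw 1.1742 zax [ 7.e-04 -5.e-04 -1.e+00] F [-0.1 -0.2 -0.4] w 0.16
[ 4.62179806e-05 -4.80011396e-04 -1.07014942e-06]
```

View pics/w29.png

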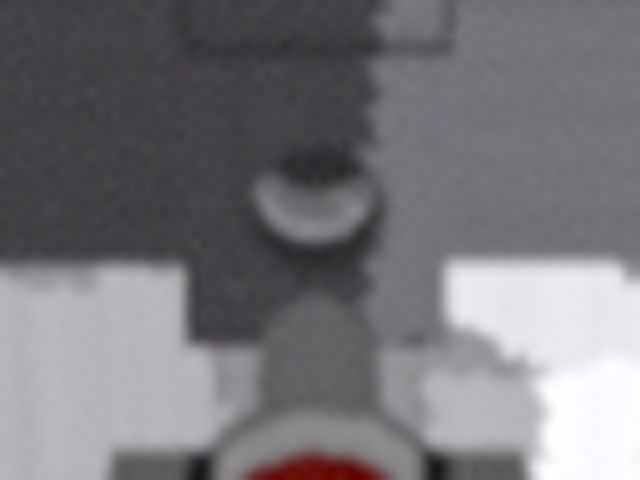

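Request:
send_rows(
  series=[
    {"slide":[0,-0.5,10],"spin":0},
    {"slide":[0,0,15],"spin":0},
    {"slide":[0,0,9],"spin":0},
    {"slide":[0,0,0],"spin":0},
    {"slide":[0,0,0],"spin":0},
  ],
)

```text
t: 34.22
tool_pos: [0.5377, -0.3283, 0.2578]
tool_rot: [0.833, 0.554, -0.0, -0.0]
wrist_force: [0.2, 0.4, 0.3]
grip_width: 0.158
```

Request:
send_rows(
  series=[
    {"slide":[0,0,4],"spin":0},
    {"slide":[0,0,4],"spin":0},
    {"slide":[0,0,0],"spin":0},
    {"slide":[0,0,0],"spin":0},
  ],
)

```text
t: 34.55
tool_pos: [0.5377, -0.3284, 0.2499]
tool_rot: [0.833, 0.554, 0.0, 0.0]
wrist_force: [-0.6, 0.0, -0.2]
grip_width: 0.159
```

Request:
send_rows(
  series=[
    {"slide":[0,0,4],"spin":0},
    {"slide":[0,0,4],"spin":0},
    {"slide":[0,0,0],"spin":0},
    {"slide":[0,0,0],"spin":0},
  ],
)

```text
t: 34.88
tool_pos: [0.5377, -0.3283, 0.2415]
tool_rot: [0.833, 0.554, -0.0, -0.0]
wrist_force: [1.9, -0.9, -1.3]
grip_width: 0.158
```

Request:
send_rows(
  series=[
    {"slide":[0,0.4,3],"spin":0},
    {"slide":[0,0,4],"spin":0},
    {"slide":[0,0,0],"spin":0},
    {"slide":[0,0,0],"spin":0},
  ],
)

```text
t: 35.22
tool_pos: [0.5379, -0.3285, 0.2345]
tool_rot: [0.833, 0.554, -0.0, -0.0]
wrist_force: [1.2, 1.4, -0.1]
grip_width: 0.16
```

Request:
send_rows(
  series=[
    {"slide":[0,0,3],"spin":0},
    {"slide":[0,0,2.5],"spin":0},
    {"slide":[0,0,1],"spin":0},
    {"slide":[0,0,0],"spin":0},
    {"slide":[0,0,0],"spin":0},
  ],
)

```text
t: 35.63
tool_pos: [0.538, -0.3285, 0.2285]
tool_rot: [0.833, 0.554, -0.0, -0.0]
wrist_force: [-1.6, 0.7, 5.6]
grip_width: 0.156
```

Request:
send_rows(
  series=[
    {"slide":[0,0,0.7],"spin":0},
    {"slide":[0,0,0],"spin":0},
    {"slide":[0,0,0],"spin":0},
  ],
)

```text
t: 35.88
tool_pos: [0.538, -0.3285, 0.2284]
tool_rot: [0.833, 0.554, 0.0, 0.0]
wrist_force: [-4.1, 1.7, 13.9]
grip_width: 0.158
```

Request:
send_rows(
  series=[
    {"slide":[0,0,0],"spin":0},
    {"slide":[0,0,0],"spin":0},
    {"slide":[0,0,0],"spin":0},
    {"slide":[0,0,0],"spin":0},
    {"slide":[0,0,-10],"spin":0},
    {"slide":[0,0,-30],"spin":0},
    {"slide":[0,0,-35],"spin":0},
    {"slide":[-10,-20,-20],"spin":0},
    {"slide":[-15,-30,0],"spin":0},
    {"slide":[-10,-20,0],"spin":0},
    {"slide":[0,0,0],"spin":0},
    {"slide":[0,0,0],"spin":0},
  ],
  fingers=150,
)

```text
t: 36.88
tool_pos: [0.4591, -0.334, 0.3236]
tool_rot: [0.833, 0.553, 0.0, 0.0]
wrist_force: [0.2, -0.2, 0.2]
grip_width: 0.408
```

Run:
```python
from h import *
st=state(); snap("wrist","w30",None,1.5)
```

```text
t 36.88 pos [ 459.1 -334.   323.6] xaxis yaw 1.1727 zax [ 6.e-04 -4.e-04 -1.e+00] F [ 0.2 -0.2  0.2] w 0.408
```

View pics/w30.png

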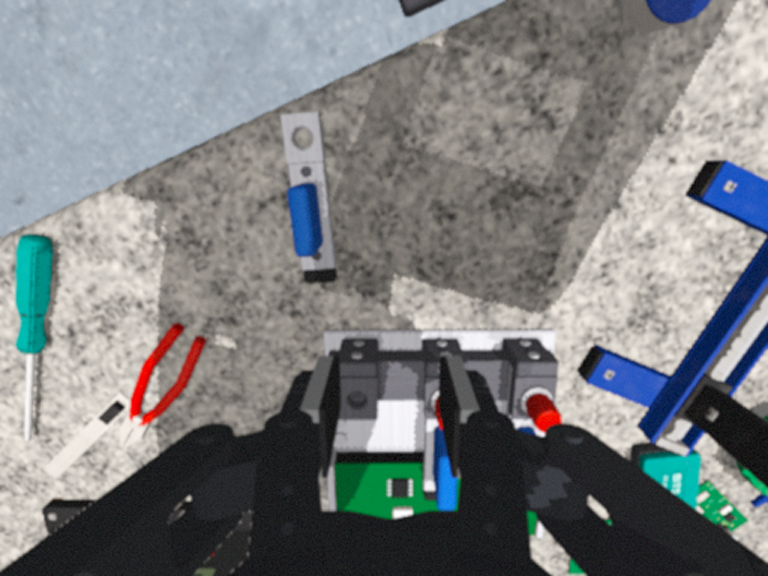

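Run:
```python
from h import *
st=manip.get_state()
h,s1,s2=[TT("w30",st,(0,0),1.5,c,.01)[1] for c in ((302.5,138),(306,171.5),(316.5,257))]
d=s2-h; y=np.arctan2(d[1],d[0]); r=h[:2]+46*np.array([np.cos(y),np.sin(y)]); print(h,y,r,np.linalg.norm(d),totool(np.r_[r,0]-st["tool_pos"]*1000),"spin",-(y+np.pi/2-1.1727))
```

```text
[ 360.5 -348.5   10. ] -0.3316172440719561 [ 403.9937843  -363.47633893] 73.71628042705355 [-48.78738813 -40.62621042 323.41887184] spin -0.06647908272294045
```

Request:
send_rows(
  series=[
    {"slide":[-17,-14,10],"spin":0},
    {"slide":[-17,-14,30],"spin":0},
    {"slide":[-15.5,-13,30],"spin":0},
    {"slide":[0,0,20],"spin":-0.065},
    {"slide":[0,0,0],"spin":0},
    {"slide":[0,0,0],"spin":0},
  ],
)

```text
t: 37.43
tool_pos: [0.4036, -0.3636, 0.2322]
tool_rot: [0.815, 0.58, -0.0, -0.001]
wrist_force: [-0.2, 0.6, 0.3]
grip_width: 0.41
```

Run:
```python
from h import *
st=state(); snap("wrist","w31",None,1.5)
```

```text
t 37.43 pos [ 403.6 -363.6  232.2] xaxis yaw 1.2376 zax [-0.001   0.0012 -1.    ] F [-0.2  0.6  0.3] w 0.41
```

View pics/w31.png

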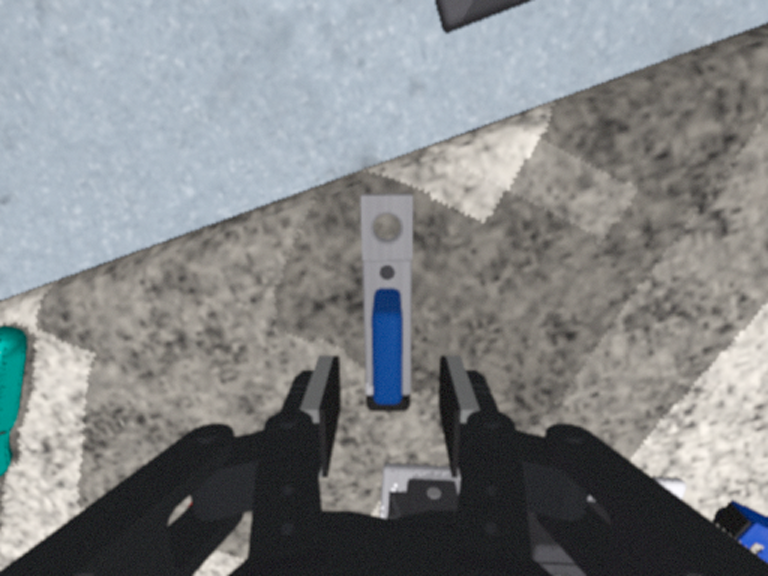

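Aligned (hole at column 387, rib at 387). Grasp.

Request:
send_rows(
  series=[
    {"slide":[-0.5,0,20],"spin":0},
    {"slide":[0,0,15],"spin":0},
    {"slide":[0,0,5],"spin":0},
    {"slide":[0,0,0],"spin":0},
    {"slide":[0,0,0],"spin":0},
  ],
)

```text
t: 37.9
tool_pos: [0.4036, -0.3641, 0.1937]
tool_rot: [0.814, 0.581, 0.0, 0.001]
wrist_force: [0.2, -1.3, -0.5]
grip_width: 0.414
```

Request:
send_rows(
  series=[
    {"slide":[0,0,0],"spin":0},
    {"slide":[0,0,0],"spin":0},
    {"slide":[0,0,0],"spin":0},
    {"slide":[0,0,0],"spin":0},
  ],
  fingers=255,
)

```text
t: 38.23
tool_pos: [0.4032, -0.3643, 0.1939]
tool_rot: [0.814, 0.581, 0.0, 0.001]
wrist_force: [0.6, 2.5, 10.4]
grip_width: 0.127
```

Request:
send_rows(
  series=[
    {"slide":[0,0,-10],"spin":0},
    {"slide":[0,0,-25],"spin":0},
    {"slide":[0,0,-30],"spin":0},
    {"slide":[0,0,-30],"spin":0.065},
    {"slide":[0,0,0],"spin":0},
    {"slide":[0,0,0],"spin":0},
  ],
)

```text
t: 38.73
tool_pos: [0.4032, -0.3645, 0.2901]
tool_rot: [0.833, 0.554, 0.0, 0.002]
wrist_force: [0.1, 0.5, -1.0]
grip_width: 0.126
```

Run:
```python
from h import *
st=state(); snap("wrist","w32",(130,100,200,150),4)
c3=np.array([.5165,-.3801])
d=c3+FX*.081-st["tool_pos"][:2]; print(totool(np.r_[d,0]))
```

```text
t 38.73 pos [ 403.2 -364.5  290.1] xaxis yaw 1.1739 zax [ 0.003  -0.0031 -1.    ] F [ 0.1  0.5 -1. ] w 0.126
[0.02924678 0.19150975 0.00031499]
```

View pics/w32.png

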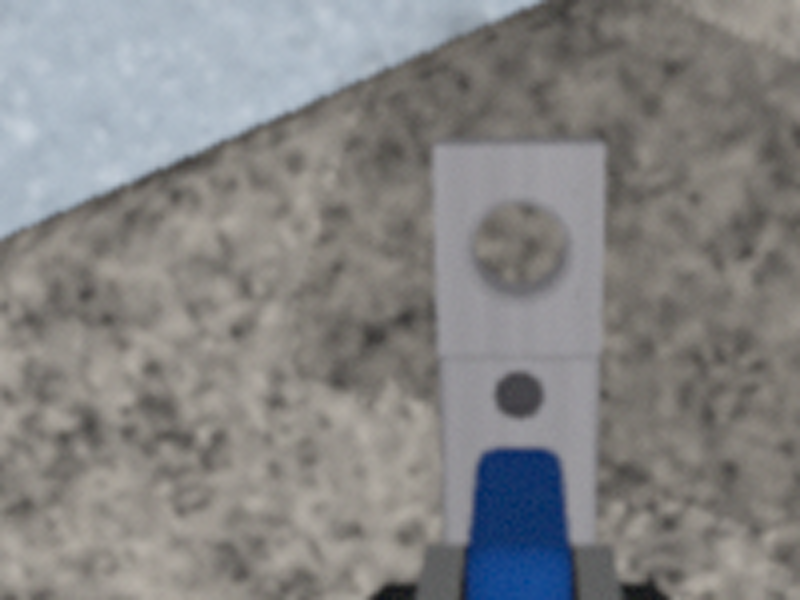

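Request:
send_rows(
  series=[
    {"slide":[3,20,0],"spin":0},
    {"slide":[5,35,0],"spin":0},
    {"slide":[5,35,0],"spin":0},
    {"slide":[5,35,0],"spin":0},
    {"slide":[5,34,0],"spin":0},
    {"slide":[4,23,10],"spin":0},
    {"slide":[2,9.5,20],"spin":0},
    {"slide":[0,0,20],"spin":0},
    {"slide":[0,0,8],"spin":0},
    {"slide":[0,0,0],"spin":0},
    {"slide":[0,0,0],"spin":0},
  ],
)

```text
t: 39.7
tool_pos: [0.59, -0.4111, 0.2289]
tool_rot: [0.833, 0.554, -0.0, -0.001]
wrist_force: [0.3, -0.0, -0.4]
grip_width: 0.131
```

Run:
```python
from h import *
st=state(); snap("wrist","w33",(130,60,200,150),4)
print("under",st["tool_pos"][2]-.1938)
c3=np.array([.5165,-.3801])
d=c3+FX*.0466-st["tool_pos"][:2]; print(totool(np.r_[d,0]))
```

```text
t 39.7 pos [ 590.  -411.1  228.9] xaxis yaw 1.174 zax [-0.0017  0.0013 -1.    ] F [ 0.3 -0.  -0.4] w 0.131
under 0.035130804810088206
[ 1.52233900e-04 -3.32063673e-02  6.87871717e-06]
```

View pics/w33.png

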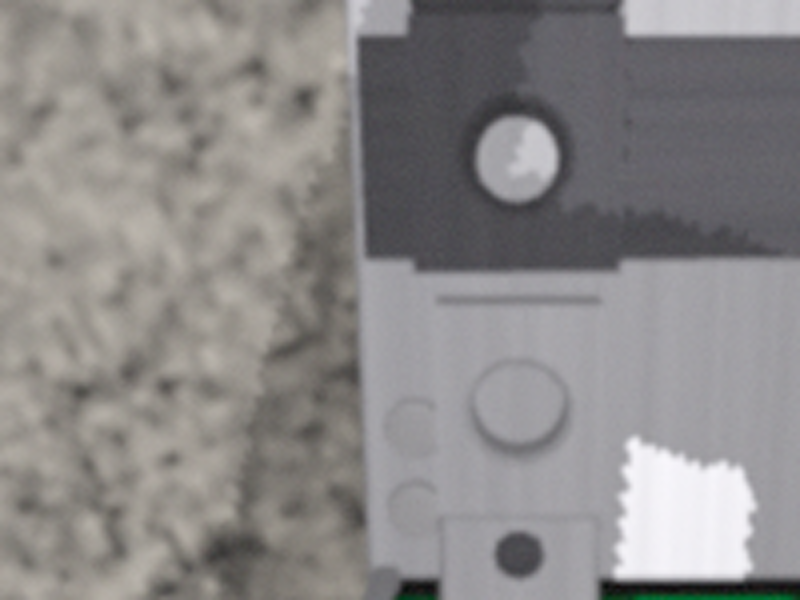

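Request:
send_rows(
  series=[
    {"slide":[-0.3,0,6],"spin":0},
    {"slide":[0,0,3.3],"spin":0},
    {"slide":[0,0,0],"spin":0},
    {"slide":[0,-6,0],"spin":0},
    {"slide":[0,-9,0],"spin":0},
    {"slide":[0,-9,0],"spin":0},
    {"slide":[0,-5,0],"spin":0},
    {"slide":[0,-1,0],"spin":0},
    {"slide":[0,0,0],"spin":0},
    {"slide":[0,0,0],"spin":0},
  ],
)

```text
t: 40.58
tool_pos: [0.563, -0.4001, 0.2206]
tool_rot: [0.833, 0.554, 0.0, 0.0]
wrist_force: [-0.0, -0.9, -0.8]
grip_width: 0.125
```

Run:
```python
from h import *
st=state()
print("under",st["tool_pos"][2]-.1938)
c3=np.array([.5165,-.3801])
d=c3+FX*.0466-st["tool_pos"][:2]; print(totool(np.r_[d,0]))
```

```text
t 40.58 pos [ 563.  -400.1  220.6] xaxis yaw 1.1739 zax [ 5.e-04 -4.e-04 -1.e+00] F [-0.  -0.9 -0.8] w 0.125
under 0.026824345673573363
[ 4.60759187e-04 -4.01560002e-03 -2.45380066e-06]
```

Request:
send_rows(
  series=[
    {"slide":[0,0,1.8],"spin":0},
    {"slide":[0,-2,0],"spin":0},
    {"slide":[0.2,-2,0],"spin":0},
    {"slide":[0,0,0.8],"spin":0},
    {"slide":[0,0,0],"spin":0},
    {"slide":[0,0,0],"spin":0},
  ],
)

```text
t: 41.08
tool_pos: [0.5591, -0.3981, 0.2179]
tool_rot: [0.833, 0.554, -0.0, -0.0]
wrist_force: [-2.6, 1.2, 5.7]
grip_width: 0.129
```

Run:
```python
from h import *
st=state(); snap("wrist","w34",(220,100,80,80),7)
print("under",st["tool_pos"][2]-.1938)
c3=np.array([.5165,-.3801])
d=c3+FX*.0466-st["tool_pos"][:2]; print(totool(np.r_[d,0]))
```

```text
t 41.08 pos [ 559.1 -398.1  217.9] xaxis yaw 1.174 zax [-4.e-04  3.e-04 -1.e+00] F [-2.6  1.2  5.7] w 0.129
under 0.024100221886750095
[ 1.50035576e-04  3.72512719e-04 -1.74416255e-07]
```

View pics/w34.png

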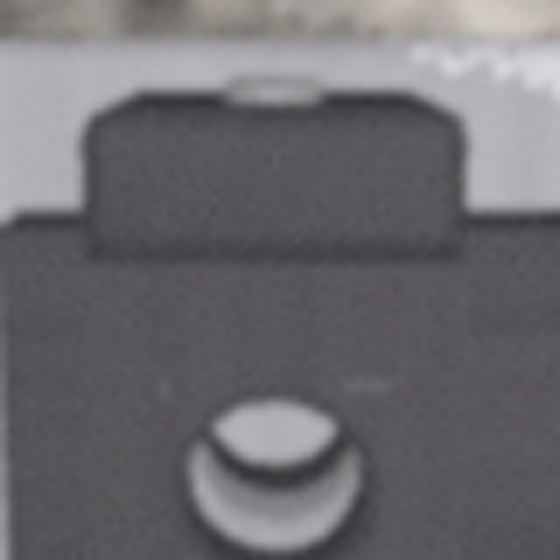

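Request:
send_rows(
  series=[
    {"slide":[0,0,0],"spin":0},
    {"slide":[0,0,0],"spin":0},
    {"slide":[0,0,0],"spin":0},
    {"slide":[0,0,0],"spin":0},
    {"slide":[0,0,-15],"spin":0},
    {"slide":[0,0,-35],"spin":0},
    {"slide":[0,0,-38],"spin":0},
    {"slide":[0,0,-38],"spin":0},
    {"slide":[0,0,-38],"spin":0},
    {"slide":[0,0,-38],"spin":0},
    {"slide":[0,0,-15],"spin":0},
  ],
  fingers=150,
)

```text
t: 42.05
tool_pos: [0.5598, -0.3986, 0.4407]
tool_rot: [0.833, 0.554, 0.001, 0.003]
wrist_force: [0.6, -1.1, 0.1]
grip_width: 0.41
```

Run:
```python
from h import *
st=state(); print(st["joints"])
d=np.array([.6242,-.0111])-st["tool_pos"][:2]; print(totool(np.r_[d,0]))
```

```text
t 42.05 pos [ 559.8 -398.6  440.7] xaxis yaw 1.174 zax [ 0.0052 -0.0041 -1.    ] F [ 0.6 -1.1  0.1] w 0.41
[-6.62852138e-01  5.02170596e-01  1.46510808e+00 -1.51353177e-06
  1.16766377e+00 -1.83688757e+00]
[ 0.38228673 -0.09039036 -0.00124899]
```

Request:
send_rows(
  series=[
    {"slide":[20,-4,0],"spin":0},
    {"slide":[36,-9,0],"spin":0},
    {"slide":[36,-9,0],"spin":0},
    {"slide":[36,-9,0],"spin":0},
    {"slide":[36,-9,0],"spin":0},
    {"slide":[36,-9,0],"spin":0},
    {"slide":[36,-9,0],"spin":0},
    {"slide":[36,-8,0],"spin":0},
    {"slide":[36,-8,0],"spin":0},
    {"slide":[36,-8,0],"spin":0},
    {"slide":[36,-8,0],"spin":0},
    {"slide":[2,0,0],"spin":0},
  ],
)

```text
t: 43.05
tool_pos: [0.6244, -0.0057, 0.4348]
tool_rot: [0.832, 0.555, 0.001, -0.001]
wrist_force: [-0.2, 0.7, -0.6]
grip_width: 0.411
```

Request:
send_rows(
  series=[
    {"slide":[0,0,5],"spin":0.121},
    {"slide":[0,0,25],"spin":0.121},
    {"slide":[0,0,25],"spin":0.121},
    {"slide":[0,0,25],"spin":0.121},
    {"slide":[0,0,25],"spin":0.121},
    {"slide":[0,0,25],"spin":0.121},
    {"slide":[0,0,15],"spin":0.121},
    {"slide":[0,0,0],"spin":0},
    {"slide":[0,0,0],"spin":0},
    {"slide":[0,0,0],"spin":0},
  ],
)

```text
t: 43.88
tool_pos: [0.6244, -0.0112, 0.2908]
tool_rot: [0.986, 0.165, 0.001, 0.0]
wrist_force: [-0.3, -0.1, -0.2]
grip_width: 0.414
```

Run:
```python
from h import *
st=state(); snap("wrist","w35",None,1.5)
d=np.array([.6242,-.0111])-st["tool_pos"][:2]; print(totool(np.r_[d,0]),np.array(pr("wrist",[.6242,-.0111,.073]))*1.5)
```

```text
t 43.88 pos [624.4 -11.2 290.8] xaxis yaw 0.3315 zax [ 1.3e-03 -1.0e-04 -1.0e+00] F [-0.3 -0.1 -0.2] w 0.414
[-1.27240497e-04 -1.33384080e-04 -3.44207410e-07] [386.05909588 329.78187189]
```

View pics/w35.png

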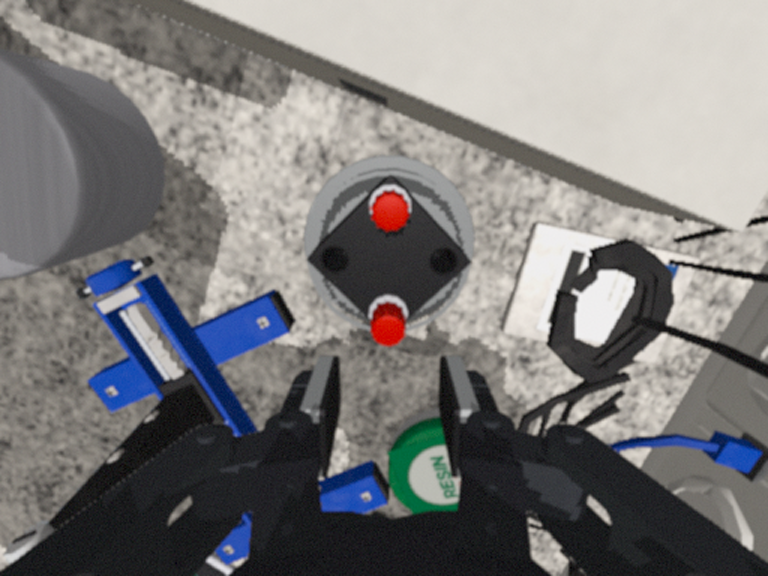

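Run:
```python
from h import *
# s5 crop (150,200)x4 head near pot top (380,155); t5 crop (100,80)x4 head (330,430)
for z in (.1,.15,.18,.2): print(z, at("side",150+380/4,200+150/4,z).round(3), at("top",100+330/4,80+430/4,z).round(3), at("side",150+240/4,200+45/4,z).round(3), at("top",100+445/4,80+318/4,z).round(3))
```

```text
0.1 [ 0.54  -0.141  0.1  ] [ 0.543 -0.104  0.1  ] [ 0.612 -0.211  0.1  ] [ 0.608 -0.172  0.1  ]
0.15 [ 0.541 -0.118  0.15 ] [ 0.539 -0.111  0.15 ] [ 0.609 -0.184  0.15 ] [ 0.601 -0.176  0.15 ]
0.18 [ 0.541 -0.104  0.18 ] [ 0.536 -0.115  0.18 ] [ 0.608 -0.168  0.18 ] [ 0.596 -0.178  0.18 ]
0.2 [ 0.542 -0.095  0.2  ] [ 0.534 -0.118  0.2  ] [ 0.606 -0.157  0.2  ] [ 0.593 -0.179  0.2  ]
```

Request:
send_rows(
  series=[
    {"slide":[0,0,20],"spin":0},
    {"slide":[0,0,22],"spin":0},
    {"slide":[0,0,14],"spin":0},
    {"slide":[0,0,7],"spin":0},
    {"slide":[0,0,0],"spin":0},
    {"slide":[0,0,0],"spin":0},
  ],
)

```text
t: 44.43
tool_pos: [0.6243, -0.0112, 0.2277]
tool_rot: [0.987, 0.163, 0.0, 0.0]
wrist_force: [0.6, -0.6, 0.6]
grip_width: 0.413
```

Request:
send_rows(
  series=[
    {"slide":[0,0,0],"spin":0},
    {"slide":[0,0,0],"spin":0},
    {"slide":[0,0,0],"spin":0},
    {"slide":[0,0,0],"spin":0},
    {"slide":[0,0,0],"spin":0},
  ],
  fingers=255,
)

```text
t: 44.85
tool_pos: [0.6244, -0.0111, 0.2282]
tool_rot: [0.987, 0.163, 0.001, 0.0]
wrist_force: [0.1, 0.3, 6.5]
grip_width: 0.156
```

Request:
send_rows(
  series=[
    {"slide":[0,0,-10],"spin":0},
    {"slide":[0,0,-20],"spin":0},
    {"slide":[0,0,-30],"spin":0},
    {"slide":[0,0,0],"spin":0},
    {"slide":[0,0,0],"spin":0},
    {"slide":[0,0,0],"spin":0},
  ],
)

```text
t: 45.35
tool_pos: [0.6239, -0.0111, 0.2875]
tool_rot: [0.987, 0.163, 0.001, 0.0]
wrist_force: [-0.3, -0.0, -0.8]
grip_width: 0.164
```

Run:
```python
from h import *
st=state(); snap("wrist","w36",(180,180,160,150),4)
d=np.array([.5165,-.3801])-st["tool_pos"][:2]; th=1.174
print(d@[np.cos(th),np.sin(th)],d@[np.sin(th),-np.cos(th)])
```

```text
t 45.35 pos [623.9 -11.1 287.5] xaxis yaw 0.3271 zax [ 1.e-03 -1.e-04 -1.e+00] F [-0.3 -0.  -0.8] w 0.164
-0.3818129197430023 0.043590542244546504
```

View pics/w36.png

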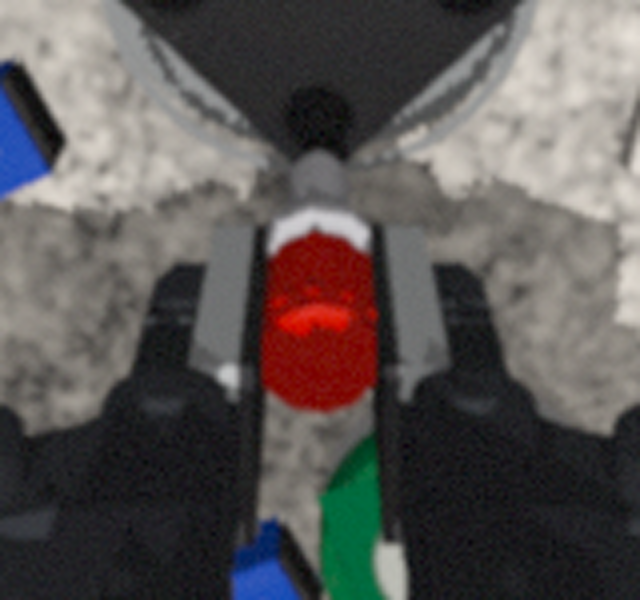

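Request:
send_rows(
  series=[
    {"slide":[0,0,-30],"spin":-0.121},
    {"slide":[0,0,-35],"spin":-0.121},
    {"slide":[0,0,-35],"spin":-0.121},
    {"slide":[0,0,-35],"spin":-0.121},
    {"slide":[0,0,-20],"spin":-0.121},
    {"slide":[0,0,0],"spin":-0.121},
    {"slide":[0,0,0],"spin":-0.121},
    {"slide":[-20,2,0],"spin":0},
    {"slide":[-36,4,0],"spin":0},
    {"slide":[-36,4,0],"spin":0},
    {"slide":[-36,4,0],"spin":0},
    {"slide":[-36,4,0],"spin":0},
  ],
)

```text
t: 46.4
tool_pos: [0.5763, -0.1706, 0.4409]
tool_rot: [0.832, 0.554, -0.001, -0.001]
wrist_force: [0.7, 0.2, 0.4]
grip_width: 0.161
```

Request:
send_rows(
  series=[
    {"slide":[-36,4,0],"spin":0},
    {"slide":[-36,4,0],"spin":0},
    {"slide":[-36,4,0],"spin":0},
    {"slide":[-36,4,0],"spin":0},
    {"slide":[-36,4,0],"spin":0},
    {"slide":[-26,3.5,20],"spin":0},
    {"slide":[-12,2,35],"spin":0},
    {"slide":[0,0,35],"spin":0},
    {"slide":[0,0,35],"spin":0},
    {"slide":[0,0,25],"spin":0},
    {"slide":[0,0,0],"spin":0},
    {"slide":[0,0,0],"spin":0},
  ],
)

```text
t: 47.4
tool_pos: [0.5159, -0.3799, 0.2904]
tool_rot: [0.833, 0.554, -0.001, -0.002]
wrist_force: [0.7, -0.8, 0.7]
grip_width: 0.158
```

Run:
```python
from h import *
st=state(); snap("wrist","w37",(220,180,80,60),8)
d=np.array([.5165,-.3801])-st["tool_pos"][:2]; print(totool(np.r_[d,0]))
```

```text
t 47.4 pos [ 515.9 -379.9  290.4] xaxis yaw 1.1739 zax [-0.0029  0.0024 -1.    ] F [ 0.7 -0.8  0.7] w 0.158
[ 7.56903701e-05  5.89372302e-04 -3.74026517e-07]
```

View pics/w37.png

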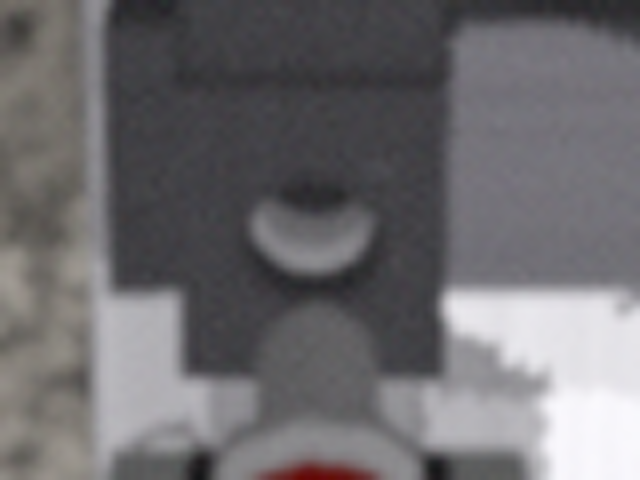

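Request:
send_rows(
  series=[
    {"slide":[-0.2,0,3],"spin":0},
    {"slide":[0,0,0],"spin":0},
    {"slide":[0,0,0],"spin":0},
    {"slide":[0,0,0],"spin":0},
  ],
)

```text
t: 47.78
tool_pos: [0.5166, -0.3805, 0.2899]
tool_rot: [0.833, 0.554, 0.0, 0.001]
wrist_force: [-0.2, 0.6, 0.5]
grip_width: 0.157
```

Run:
```python
from h import *
st=state(); snap("wrist","w38",(220,180,80,60),8)
d=np.array([.5165,-.3801])-st["tool_pos"][:2]; print(totool(np.r_[d,0]))
```

```text
t 47.78 pos [ 516.6 -380.5  289.9] xaxis yaw 1.1741 zax [ 0.0013 -0.001  -1.    ] F [-0.2  0.6  0.5] w 0.157
[ 3.81606799e-04 -2.28500162e-04 -4.06778641e-07]
```

View pics/w38.png

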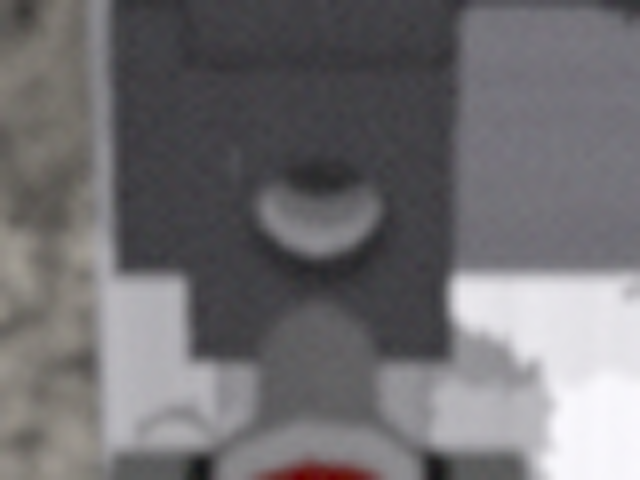

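Request:
send_rows(
  series=[
    {"slide":[0.3,-0.1,10],"spin":0},
    {"slide":[0,0,12],"spin":0},
    {"slide":[0,0,8],"spin":0},
    {"slide":[0,0,0],"spin":0},
    {"slide":[0,0,0],"spin":0},
  ],
)

```text
t: 48.25
tool_pos: [0.5161, -0.3799, 0.2576]
tool_rot: [0.833, 0.554, -0.0, -0.001]
wrist_force: [-0.4, 0.4, -0.1]
grip_width: 0.159
```

Request:
send_rows(
  series=[
    {"slide":[0,0,4],"spin":0},
    {"slide":[0,0,4],"spin":0},
    {"slide":[0,0,0],"spin":0},
    {"slide":[0,0,0],"spin":0},
  ],
)

```text
t: 48.58
tool_pos: [0.5163, -0.3801, 0.2506]
tool_rot: [0.833, 0.554, -0.0, -0.0]
wrist_force: [-0.1, -0.0, -0.3]
grip_width: 0.156
```

Request:
send_rows(
  series=[
    {"slide":[0,0,4],"spin":0},
    {"slide":[0,0,4],"spin":0},
    {"slide":[0,0,0],"spin":0},
    {"slide":[0,0,0],"spin":0},
  ],
)

```text
t: 48.92
tool_pos: [0.5162, -0.38, 0.2424]
tool_rot: [0.833, 0.554, -0.0, -0.0]
wrist_force: [-0.1, 0.6, -1.1]
grip_width: 0.159
```

Request:
send_rows(
  series=[
    {"slide":[0,0,4],"spin":0},
    {"slide":[0,0,4],"spin":0},
    {"slide":[0,0,0],"spin":0},
    {"slide":[0,0,0],"spin":0},
  ],
)

```text
t: 49.25
tool_pos: [0.5162, -0.38, 0.2344]
tool_rot: [0.833, 0.554, -0.0, -0.0]
wrist_force: [0.2, 0.2, -0.4]
grip_width: 0.158
```

Request:
send_rows(
  series=[
    {"slide":[0,0,3],"spin":0},
    {"slide":[0,0,3],"spin":0},
    {"slide":[0,0,0.5],"spin":0},
    {"slide":[0,0,0],"spin":0},
    {"slide":[0,0,0],"spin":0},
  ],
)

```text
t: 49.67
tool_pos: [0.5164, -0.3802, 0.2283]
tool_rot: [0.833, 0.554, 0.0, 0.0]
wrist_force: [-0.4, 0.1, 2.9]
grip_width: 0.159
```

Request:
send_rows(
  series=[
    {"slide":[0,0,0.8],"spin":0},
    {"slide":[0,0,0],"spin":0},
    {"slide":[0,0,0],"spin":0},
  ],
)

```text
t: 49.92
tool_pos: [0.5164, -0.3802, 0.2282]
tool_rot: [0.833, 0.554, 0.0, 0.0]
wrist_force: [-3.2, 2.1, 13.0]
grip_width: 0.158
```

Request:
send_rows(
  series=[
    {"slide":[0,0,0],"spin":0},
    {"slide":[0,0,0],"spin":0},
    {"slide":[0,0,0],"spin":0},
    {"slide":[0,0,0],"spin":0},
    {"slide":[0,0,-10],"spin":0},
    {"slide":[0,0,-30],"spin":0},
    {"slide":[0,0,-35],"spin":0},
    {"slide":[20,-20,-30],"spin":0},
    {"slide":[25,-30,-20],"spin":0},
    {"slide":[10,-20,0],"spin":0},
    {"slide":[0,0,0],"spin":0},
    {"slide":[0,0,0],"spin":0},
  ],
  fingers=135,
)

```text
t: 50.92
tool_pos: [0.4736, -0.3034, 0.3527]
tool_rot: [0.832, 0.554, 0.0, 0.001]
wrist_force: [-0.0, -1.2, -0.3]
grip_width: 0.472
```

Run:
```python
from h import *
st=state(); snap("wrist","w39",None,1.5); snap("side","s39",(160,130,160,110),5)
d=np.array([.4355,-.0002])-st["tool_pos"][:2]; print(totool(np.r_[d,0]))
```

```text
t 50.92 pos [ 473.6 -303.4  352.7] xaxis yaw 1.1748 zax [ 1.e-03 -8.e-04 -1.e+00] F [-0.  -1.2 -0.3] w 0.472
[ 2.64892052e-01 -1.52278778e-01 -2.55372490e-04]
```

View pics/w39.png

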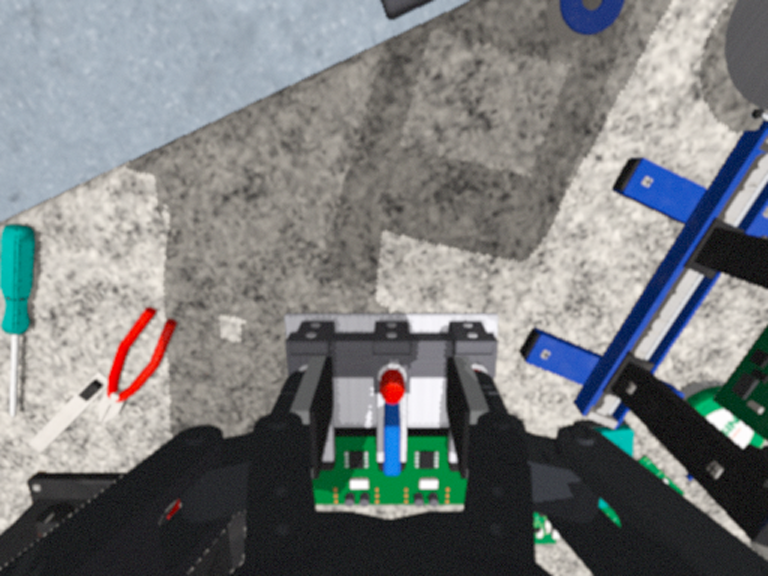

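View pics/s39.png

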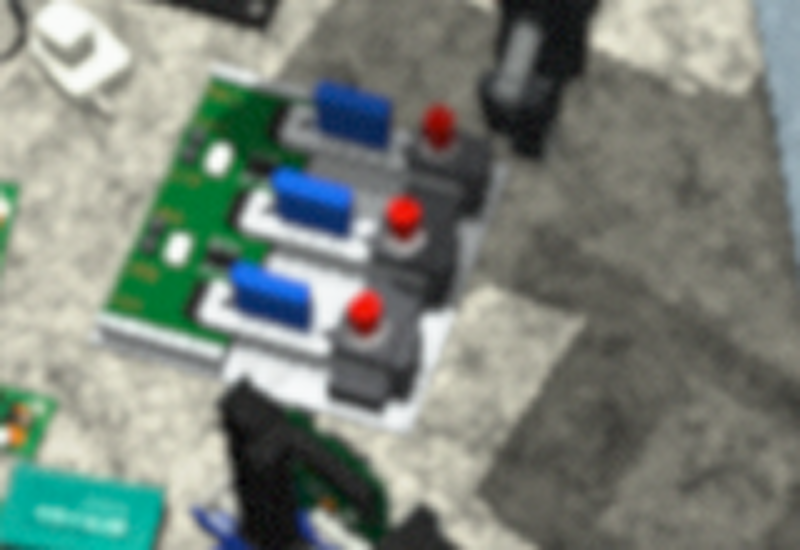

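Request:
send_rows(
  series=[
    {"slide":[15,-9,-38],"spin":-0.099},
    {"slide":[0,0,-38],"spin":-0.099},
    {"slide":[0,0,0],"spin":-0.099},
    {"slide":[0,0,0],"spin":-0.099},
    {"slide":[0,0,0],"spin":0},
    {"slide":[0,0,0],"spin":0},
  ],
  fingers=105,
)

```text
t: 51.52
tool_pos: [0.4717, -0.2874, 0.4269]
tool_rot: [0.709, 0.706, -0.0, -0.0]
wrist_force: [0.3, -0.9, 0.3]
grip_width: 0.59
```

Run:
```python
from h import *
st=state()
d=np.array([.4355,-.0002])-st["tool_pos"][:2]; print(totool(np.r_[d,0]))
```

```text
t 51.52 pos [ 471.7 -287.4  426.9] xaxis yaw 1.5665 zax [-4.e-04  2.e-04 -1.e+00] F [ 0.3 -0.9  0.3] w 0.59
[ 2.87072165e-01 -3.74423917e-02  7.57560733e-05]
```

Request:
send_rows(
  series=[
    {"slide":[20,-3,0],"spin":-0.004},
    {"slide":[36,-5,0],"spin":0},
    {"slide":[36,-5,0],"spin":0},
    {"slide":[36,-5,0],"spin":0},
    {"slide":[36,-5,0],"spin":0},
    {"slide":[36,-5,0],"spin":0},
    {"slide":[36,-4,0],"spin":0},
    {"slide":[31,-3,0],"spin":0},
    {"slide":[20,-2,10],"spin":0},
    {"slide":[0,0,20],"spin":0},
    {"slide":[0,0,0],"spin":0},
    {"slide":[0,0,0],"spin":0},
  ],
)

```text
t: 52.52
tool_pos: [0.4336, -0.0, 0.3966]
tool_rot: [0.707, 0.708, -0.001, -0.001]
wrist_force: [-0.3, -0.8, 1.0]
grip_width: 0.586
```

Run:
```python
from h import *
st=state(); snap("wrist","w40",None,1.5)
d=np.array([.4355,-.0002])-st["tool_pos"][:2]; print(totool(np.r_[d,0]),np.array(pr("wrist",[.4355,-.0002,.098]))*1.5)
```

```text
t 52.52 pos [433.6  -0.  396.6] xaxis yaw 1.5721 zax [-0.0027  0.     -1.    ] F [-0.3 -0.8  1. ] w 0.586
[-1.83349490e-04  1.93733782e-03 -2.47627163e-06] [388.12118658 282.92463201]
```

View pics/w40.png

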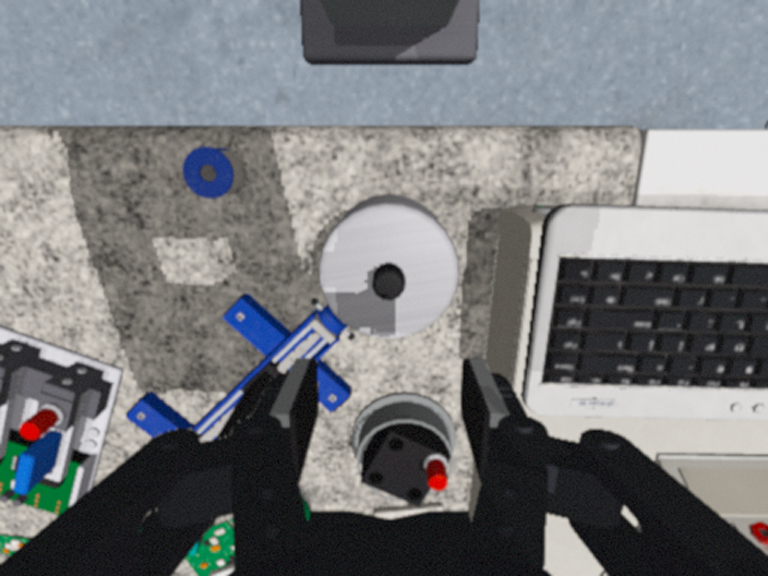

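Request:
send_rows(
  series=[
    {"slide":[0,1.2,30],"spin":0},
    {"slide":[0,0,35],"spin":0},
    {"slide":[0,0,35],"spin":0},
    {"slide":[0,0,25],"spin":0},
    {"slide":[0,0,12],"spin":0},
    {"slide":[0,0,6],"spin":0},
    {"slide":[0,0,0],"spin":0},
    {"slide":[0,0,0],"spin":0},
  ],
)

```text
t: 53.23
tool_pos: [0.4354, -0.0004, 0.2549]
tool_rot: [0.706, 0.708, 0.0, 0.0]
wrist_force: [0.1, 0.5, 0.7]
grip_width: 0.585
```

Request:
send_rows(
  series=[
    {"slide":[0,0,0],"spin":0},
    {"slide":[0,0,0],"spin":0},
    {"slide":[0,0,0],"spin":0},
    {"slide":[0,0,0],"spin":0},
    {"slide":[0,0,0],"spin":0},
    {"slide":[0,0,0],"spin":0},
  ],
  fingers=255,
)

```text
t: 53.73
tool_pos: [0.4353, -0.0001, 0.2554]
tool_rot: [0.706, 0.708, 0.001, 0.001]
wrist_force: [-1.0, -4.5, 11.2]
grip_width: 0.228
```

Request:
send_rows(
  series=[
    {"slide":[0,0,-10],"spin":0},
    {"slide":[0,0,-25],"spin":0},
    {"slide":[0,0,-35],"spin":0},
    {"slide":[0,0,-35],"spin":0},
    {"slide":[0,0,-15],"spin":0},
    {"slide":[0,0,0],"spin":0},
    {"slide":[0,0,0],"spin":0},
  ],
)

```text
t: 54.32
tool_pos: [0.4349, 0.0001, 0.3753]
tool_rot: [0.706, 0.708, 0.001, 0.001]
wrist_force: [-0.5, 0.8, -1.8]
grip_width: 0.229
```

Run:
```python
from h import *
st=state(); snap("wrist","w41",None,1.5); snap("side","s41",(150,220,200,140),4)
d=np.array([.6157,.0140])-st["tool_pos"][:2]; print(totool(np.r_[d,0]))
```

```text
t 54.32 pos [4.349e+02 1.000e-01 3.753e+02] xaxis yaw 1.5741 zax [ 2.9e-03 -2.0e-04 -1.0e+00] F [-0.5  0.8 -1.8] w 0.229
[ 1.33431724e-02  1.80890837e-01 -1.45858512e-04]
```

View pics/s41.png

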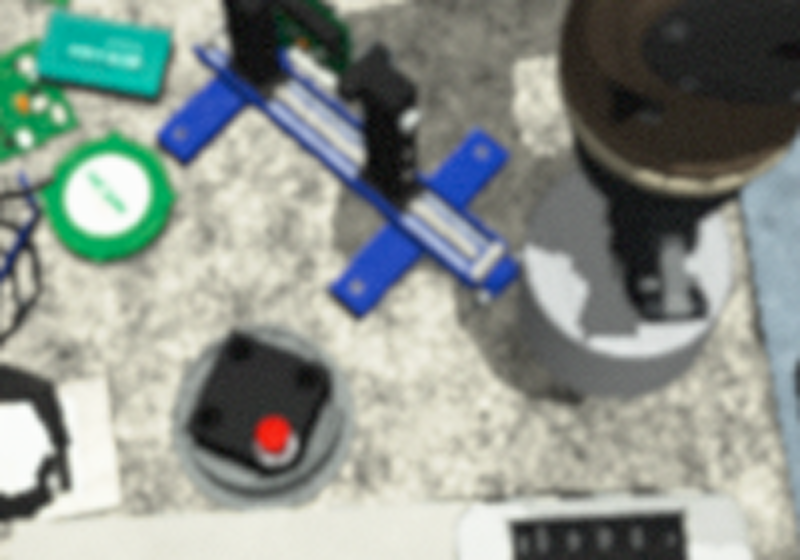

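Request:
send_rows(
  series=[
    {"slide":[2,15,0],"spin":0},
    {"slide":[2,28,0],"spin":0},
    {"slide":[2,32,0],"spin":0},
    {"slide":[2,32,0],"spin":0},
    {"slide":[2,32,0],"spin":0},
    {"slide":[2,25,0],"spin":0},
    {"slide":[1,12,0],"spin":0},
    {"slide":[0,4.5,0],"spin":0},
    {"slide":[0,0,0],"spin":0},
    {"slide":[0,0,0],"spin":0},
    {"slide":[0,0,0],"spin":0},
  ],
)

```text
t: 55.33
tool_pos: [0.6141, 0.0136, 0.3737]
tool_rot: [0.706, 0.708, -0.001, -0.001]
wrist_force: [0.5, -0.8, -1.5]
grip_width: 0.227
```

Run:
```python
from h import *
st=state(); snap("top","t42",(100,100,150,110),5)
d=np.array([.6156,.0140])-st["tool_pos"][:2]; print(totool(np.r_[d,0]))
```

```text
t 55.33 pos [614.1  13.6 373.7] xaxis yaw 1.5739 zax [-0.0017  0.     -1.    ] F [ 0.5 -0.8 -1.5] w 0.227
[ 4.43460185e-04  1.49232093e-03 -1.68292327e-06]
```

View pics/t42.png

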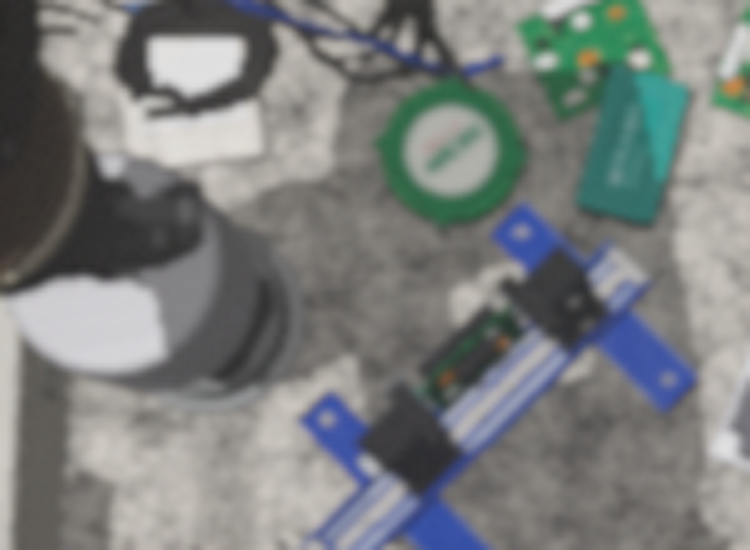

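Request:
send_rows(
  series=[
    {"slide":[0.4,1,15],"spin":0},
    {"slide":[0,0,20],"spin":0},
    {"slide":[0,0,15],"spin":0},
    {"slide":[0,0,10],"spin":0},
    {"slide":[0,0,0],"spin":0},
    {"slide":[0,0,0],"spin":0},
  ],
)

```text
t: 55.88
tool_pos: [0.6159, 0.014, 0.3144]
tool_rot: [0.706, 0.708, -0.0, -0.0]
wrist_force: [-0.3, 0.3, 0.1]
grip_width: 0.229
```

Run:
```python
from h import *
st=state()
d=np.array([.6156,.0140])-st["tool_pos"][:2]; print(totool(np.r_[d,0]))
```

```text
t 55.88 pos [615.9  14.  314.4] xaxis yaw 1.5739 zax [-6.e-04  0.e+00 -1.e+00] F [-0.3  0.3  0.1] w 0.229
[ 3.41574929e-06 -3.47672701e-04  2.20144321e-07]
```

Request:
send_rows(
  series=[
    {"slide":[0,0,10],"spin":0},
    {"slide":[0,0,15],"spin":0},
    {"slide":[0,0,15],"spin":0},
    {"slide":[0,0,8],"spin":0},
    {"slide":[0,0,0],"spin":0},
    {"slide":[0,0,0],"spin":0},
  ],
)

```text
t: 56.38
tool_pos: [0.6163, 0.014, 0.2664]
tool_rot: [0.706, 0.708, -0.0, -0.0]
wrist_force: [1.0, 0.6, -1.6]
grip_width: 0.231
```

Request:
send_rows(
  series=[
    {"slide":[0,0,3],"spin":0},
    {"slide":[0,0,2],"spin":0},
    {"slide":[0,0,0],"spin":0},
    {"slide":[0,0,0],"spin":0},
  ],
)

```text
t: 56.72
tool_pos: [0.6164, 0.014, 0.2617]
tool_rot: [0.706, 0.708, 0.0, 0.0]
wrist_force: [0.4, -0.9, -1.4]
grip_width: 0.227
```

Request:
send_rows(
  series=[
    {"slide":[0,0,0.8],"spin":0},
    {"slide":[0,0,0],"spin":0},
    {"slide":[0,0,0],"spin":0},
  ],
)

```text
t: 56.97
tool_pos: [0.6164, 0.0139, 0.2614]
tool_rot: [0.706, 0.708, 0.0, 0.0]
wrist_force: [-2.8, -1.8, 10.2]
grip_width: 0.235
```

Request:
send_rows(
  series=[
    {"slide":[0,0,0],"spin":0},
    {"slide":[0,0,0],"spin":0},
    {"slide":[0,0,0],"spin":0},
    {"slide":[0,0,0],"spin":0},
    {"slide":[0,0,0],"spin":0},
    {"slide":[0,0,-10],"spin":0},
    {"slide":[0,0,-30],"spin":0},
    {"slide":[0,0,-35],"spin":0},
    {"slide":[0,0,-35],"spin":0},
    {"slide":[0,-10,-35],"spin":0},
    {"slide":[0,-30,-10],"spin":0},
    {"slide":[0,-30,0],"spin":0},
  ],
  fingers=100,
)

```text
t: 57.97
tool_pos: [0.5466, 0.0138, 0.4193]
tool_rot: [0.706, 0.708, 0.002, 0.002]
wrist_force: [0.1, 0.2, 0.6]
grip_width: 0.608
```

Request:
send_rows(
  series=[
    {"slide":[0,-30,0],"spin":0},
    {"slide":[0,-30,0],"spin":0},
    {"slide":[0,-15,0],"spin":0},
    {"slide":[0,0,0],"spin":0},
    {"slide":[0,0,0],"spin":0},
  ],
)

```text
t: 58.38
tool_pos: [0.4709, 0.0136, 0.4165]
tool_rot: [0.706, 0.708, 0.0, 0.001]
wrist_force: [-0.5, 0.7, 1.1]
grip_width: 0.611
```

Run:
```python
from h import *
st=state(); snap("top","t43",(100,100,240,180),3.3); snap("side","s43",(140,130,200,230),2.6); snap("wrist","w43",None,1.5)
```

```text
t 58.38 pos [470.9  13.6 416.5] xaxis yaw 1.574 zax [ 1.4e-03 -1.0e-04 -1.0e+00] F [-0.5  0.7  1.1] w 0.611
```

View pics/t43.png

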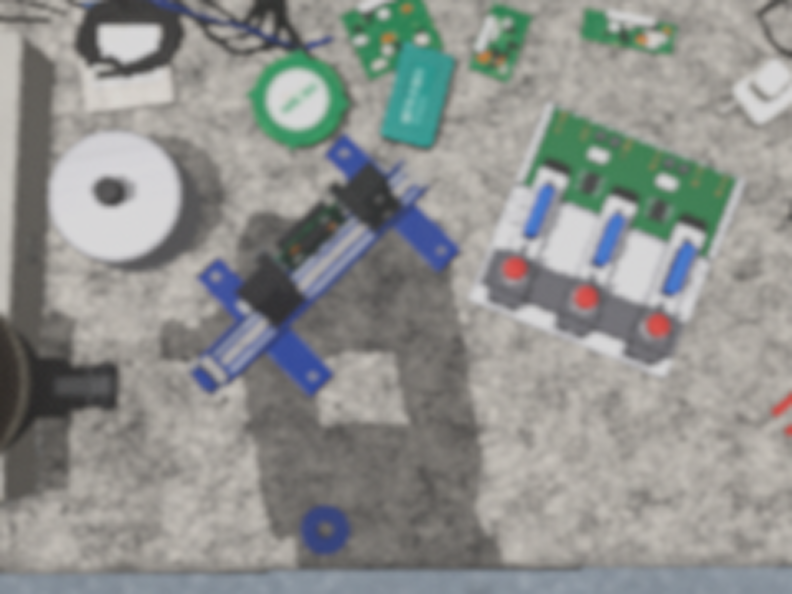

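View pics/s43.png

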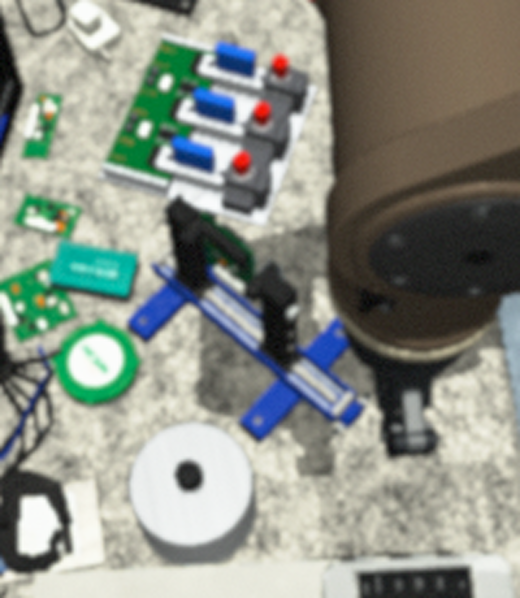

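View pics/w43.png

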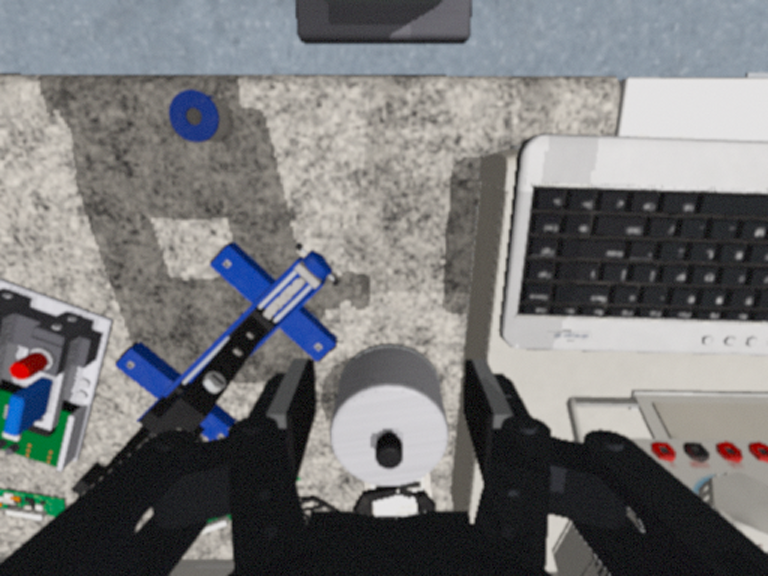

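Run:
```python
from h import *
manip.close_job(); state()
```

```text
the job is handed in; nothing more can be done
the job is handed in; nothing more can be done
```

The job is handed in at about 58 s. All three hold-down arms are in their clevises with a pin home in each, and the cap is back on the pot over the one spare pin.

- **Pins:** each one went down to its home height (TCP 0.228 m) and met a firm stop of 9–14 N. The last top and side pictures show all three arms straight across onto the board, each with a pin in its clevis.
- **Cap:** it stood upright on the bench at about (0.435, 0) while I worked. I put it back with the tool within about 1 mm of my estimate of the pot centre, and it met the foot at the expected height.
- **Flux tin, side cutters and solder reel:** none moved that I could see, and I saw no arm get knocked aside.
- **Camera disagreement:** the wrist camera read about 1 mm off sideways, and the fixed cameras differed from each other by 1–4 mm. I corrected this by comparing held parts with their holes in the same picture.
- **Not measured:** I judged the final pin heights and arm angles only from the seating forces and pictures. No check failed.

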